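# Swap the spice tins in the lever-arch caddy

### The arm

A 6-joint arm with a two-finger parallel gripper is mounted at the origin on the work surface. World frame = base frame: x ahead of the robot, y to its left, z up, the work surface at z = 0. Lengths are in m, angles in degrees, forces in N, time in s.
With the tool pointing down it reaches from about 0.4 to 0.825 m from the base axis. Payload 7 kg.
Tool frame: the origin (TCP) lies at the very end of the fingers, on their centre line; the grasp point (between the pads) lies 19 mm behind it; z points along the fingers, y is the direction in which the jaws open and shut (so a half turn about z gives the same grasp; the last joint's range is limited). The gripper opens to 88 mm and grips with 3 to 60 N. Pads are 19 mm wide; open, the fingers measure 130 mm over their backs; the gripper's body (78 mm by 193 mm) begins 47 mm behind the grasp point.
Start: joints at [84.517, 20.546, 0.682, 0, -70.136, -16.507], TCP at [0.253, 0.626, 0.227] pointing down, gripper open.
Joint ranges: [-176.03, 176.03], [-82.01, 121.73], [-58.28, 71.71], [-173.87, 95.51], [-174.79, -0.11], [-173.66, 173.66]. Speed limits (degrees/s): [136.94, 136.94, 172.46, 180, 180, 180].

### API

Orientations are given as [roll, pitch, yaw] about the fixed x, y, z axes, in that order (R = Rz(yaw) Ry(pitch) Rx(roll)).
In Python, from plant import ctrl gives the robot as it stands.
- The arm moves only by the tool move_arm, never from a script. Its argument "increments" is a list of rows, each a list of 2 entries, a list of its own where there are three numbers: the shift along the world's x, y, z in mm, then the turn about the world's z in rad. A call has exactly 8 rows; each row shifts and turns the pose as measured when the row begins; what a row does not reach is not made up. A row lasts 1/10 s, in which the tool goes at most 50 mm and 8.59 degrees, less where a joint would pass 70% of its speed; a pose out of reach is approached as far as the arm can. A call with a gripper value outside its range is refused whole. "jaw" is the gripper command: -1 is shut, 1 is fully open, values between are in proportion, set as the call begins (left out, the last holds). The fingers move at their own pace and stop on an object; the grip force is fixed at half the most. Time passes only in rows, so rows that do not move let the fingers close, or fill a call up. It gives the time, the measured TCP pose, the force and the opening at its end, in the units of the state.
- ctrl.get_obs(): the state, without advancing time (a new reading comes with each control period).
- ctrl.snapshot(name): name is "scene" or "top" or "wrist"; returns a dict with "color" (420x560x3 uint8, red, green, blue), "fx", "fy", "cx", "cy" (pixels), "R" (3x3) and "t" (3): a world point X has camera coordinates R X + t. Camera axes: x right, y down, z forward; pixel columns grow to the right and rows downward; lengths in m; the calibration is good to about 2 mm. A picture is of the moment at which its call begins. There is no depth.
- ctrl.close_job(): hands the job in, once; it reports no verdict.
The state is a dict: "clock": time; "joint_pos": joint angles; "qvel": joint speeds; "tau": joint torques, N m; "tool_pos": TCP position; "orientation": TCP orientation; "force": force on the tool from outside, world axes, zero at the start; "moment": the same for the moment, N m; "opening": finger opening in m.
Only numpy, scipy, OpenCV 4.12 (cv2) and the standard library are available. Lean on these libraries where they do the work, as an engineer would, in place of code of your own. Each camera call takes 0.05 s, during which the arm holds its last target.

### The job

Lift the lever of the spice caddy so that its rings spring open. Move every white empty tin from the caddy over the retaining rail onto the steel rack's shelf, and every coloured full tin from the rack over the rail onto the floor of the caddy's bed, all standing upright. Then press the lever fully down so that the rings close over the full tins; leave the coffee pot, canister, tea glasses and scoop where they are.

Things in the scene. Friction and masses are not known exactly. Their poses are not given: they have to be found in the camera images.
- caddy: Fixed stainless caddy, base 104 (x) x 260 (y) x 12 mm with an open-topped bed. Origin: centre of its underside, on the worktop; y runs along it to the lever, z up. Bed floor 12 mm above the origin, inside x -34 to +34, y -122 to +122 mm; walls 4 mm thick, tops 37 mm above the origin. It takes up to four tins in a row along y. Two half-hoop frames (the rings) hinge along its long sides.
- lever (a joint): Caddy lever, a hinge. 0 = pressed down level, pointing along the caddy's +y, rings shut; 1.35 rad = raised nearly upright, rings open. It is over-centre: raised past about half way the half-hoops tip outward and carry it on up, where it stays; pushed back past half way they fall inward and it goes down. It needs about 1 to 2 N at the tip. It drives both half-hoops in step.
- lever_tip (a point): Centre of the black roller at the lever's end: a cylinder 16 mm in diameter, 30 mm wide along the caddy's x, flat ends, 85 mm from lever_hinge, 52 mm above the worktop when the lever is down. It can be pinched by its two ends from above and swings in the caddy's y-z plane. The lever's arm is 10 mm wide, 6 mm thick.
- lever_hinge (a point): Lever's hinge axis, at caddy y = 146 mm, x = 0, 52 mm up; it runs along the caddy's x. The housing round it: two cheeks, caddy x from -20 to +20, y 133 to 159 mm, 60 mm high.
- hoop_near (a joint): Half-hoop frame on the caddy's -x side, steel rods 6 to 8 mm, driven by the lever: 0 = shut over the bed, 0.96 rad = swung out. Hinged at caddy x = -47 mm, 20 mm up. Its long bar (y -90 to +90 mm) lies 102 mm up over the bed's middle when shut; open, at x about -92 mm, 99 mm up, so the bed is free from above.
- hoop_far (a joint): Mirror image of hoop_near on the caddy's +x side: 0 = shut, 0.96 rad = swung out (bar at x about +92 mm, 99 mm up). Driven by the lever.
- rack: Fixed stainless rack beyond the caddy. Origin: centre of its underside, on the worktop; x points away from the robot, y along it. Shelf 104 (x) x 700 (y) mm, its top 50 mm above the origin. Retaining rails of 6 mm rod run along front (x = -52 mm), back (x = +52 mm) and ends, tops 88 mm above the origin (38 mm above the shelf). Nothing is above the shelf.
- tin_red: Upright round spice tin, red body with a bare metal lid of the same width: full, 52 mm in diameter, 70 mm high, about 0.14 kg. Origin: centre of its underside; z up through the lid. Starts on the rack's shelf; may be absent.
- tin_blue: Upright round spice tin, blue body with a bare metal lid of the same width: full, 52 mm in diameter, 70 mm high, about 0.14 kg. Origin: centre of its underside; z up through the lid. Starts on the rack's shelf; may be absent.
- tin_green: Upright round spice tin, green body with a bare metal lid of the same width: full, 52 mm in diameter, 70 mm high, about 0.14 kg. Origin: centre of its underside; z up through the lid. Starts on the rack's shelf; may be absent.
- tin_yellow: Upright round spice tin, yellow body with a bare metal lid of the same width: full, 52 mm in diameter, 70 mm high, about 0.14 kg. Origin: centre of its underside; z up through the lid. Starts on the rack's shelf; may be absent.
- empty_a: Empty spice tin, white body with a black lid: 52 mm in diameter, 70 mm high, about 0.07 kg. Origin: centre of its underside; z up through the lid. Starts standing in the caddy's bed under the shut rings; may be absent.
- empty_b: Empty spice tin, white body with a black lid: 52 mm in diameter, 70 mm high, about 0.07 kg. Origin: centre of its underside; z up through the lid. Starts standing in the caddy's bed under the shut rings; may be absent.
- coffee_pot: Bystander: round aluminium coffee pot with black handle, 84 mm in diameter, 130 mm high, near the rack's -y end; origin under its centre.
- canister: Bystander: lidded red enamel canister with a metal latch, 94 mm in diameter, 107 mm high, near the rack's +y end; origin under its centre.
- glass_a: Bystander: tulip-shaped tea glass, 54 mm in diameter, 85 mm high, on the worktop to the left; origin under its centre.
- glass_b: Bystander: a second glass like glass_a.
- scoop: Bystander: orange plastic scoop, about 130 mm long, 28 mm high, lying on the wooden spoon rest to the right; origin underneath.
There are look-alikes about, which are no part of the job. Leave any pink look-alike of the tin_blue alone.

How it is judged:
By the outcome, as a careful person would: the job done as asked, in the order asked, and still so for the second after the job is handed in, with the robot touching nothing.
Of tin_red, tin_blue, tin_green, tin_yellow only 3 to 4 are there at a start; the rules pass over those that are not, and their reading is None.
Of empty_a, empty_b only 1 to 2 are there at a start; the rules pass over those that are not, and their reading is None.
At some moment in a run one of tin_red, tin_blue, tin_green, tin_yellow, empty_a, empty_b may be knocked a few centimetres aside while the robot is not near it.
It also fails if it takes over 210 s, if anything falls off the work surface, if the arm or the gripper's body presses on something with over 40 N, if the wrist force passes 120 N, or if a joint passes its speed limit or range.

## Working session

There is one attempt and no reset: what is moved stays moved. The work goes in short steps, Python scripts to look and compute and a tool call to move; the robot and the scene stay as the last step left them, time stands still between calls to the robot, and variables do not carry over. Pictures are saved under pics/ and viewed, and the job is handed in when it is done.

Besides the shell and the picture viewer there is one more tool, called after ">>>" as name([rows], argument=value, ...), one row to a line, values as JSON. move_arm: Moves the arm, as the interface text tells. Its arguments: {"type":"object","properties":{"increments":{"type":"array","items":{"type":"array"}},"jaw":{"type":"number"}},"required":["increments"]}

```bash
ls; mkdir -p pics; python3 - <<'E'
from plant import ctrl
import cv2
print(ctrl.get_obs())
for n in ["scene","top","wrist"]:
    s=ctrl.snapshot(n); cv2.imwrite(f"pics/{n}0.png",s["color"][:,:,::-1])
    print(n,s["fx"],s["cx"],s["cy"],s["R"],s["t"])
E
```

```text
pics
{'clock': 0.0, 'joint_pos': array([ 8.45183533e+01,  2.05893511e+01,  6.34787925e-01, -1.99275344e-02,
       -7.01379658e+01, -1.65075925e+01]), 'qvel': array([-0.03564588,  0.11508613, -0.023604  , -0.07375629,  0.03946451,
       -0.09391897]), 'tau': array([ 2.09843631e-03, -5.82705474e+01,  2.93064952e+01,  6.99726373e+00,
        7.04070000e-03, -1.56944425e-04]), 'tool_pos': array([0.25257673, 0.62542941, 0.22565454]), 'orientation': array([ 1.79905962e+02, -8.33260014e-03, -2.19960180e+01]), 'force': array([ 0.21566051, -0.24227405, -0.51942361]), 'moment': array([ 0.02644358,  0.0544713 , -0.02057674]), 'opening': 0.0875232812632462}
scene 394.1871974864602 278.5445027240675 205.0814940260638 [[ 0.66959895  0.7424984  -0.01825839]
 [ 0.53755654 -0.50144904 -0.67792464]
 [-0.51251361  0.44412271 -0.73490463]] [-0.43759243 -0.25719694  1.60574143]
top 423.5068636936045 288.79668728889857 206.60994791244863 [[-0.01025736 -0.99994218  0.00322897]
 [-0.9856533   0.00956664 -0.16851126]
 [ 0.16847062 -0.00491113 -0.98569444]] [0.01801719 0.62192442 1.18748722]
wrist 311.16074716261977 281.16374340384226 209.3143423722326 [[-3.73560489e-01 -9.27605779e-01  2.83325367e-04]
 [-8.96913703e-01  3.61278224e-01  2.54997752e-01]
 [-2.36639747e-01  9.50029663e-02 -9.66941604e-01]] [ 0.67318847 -0.03044409  0.38794096]
```

View pics/scene0.png

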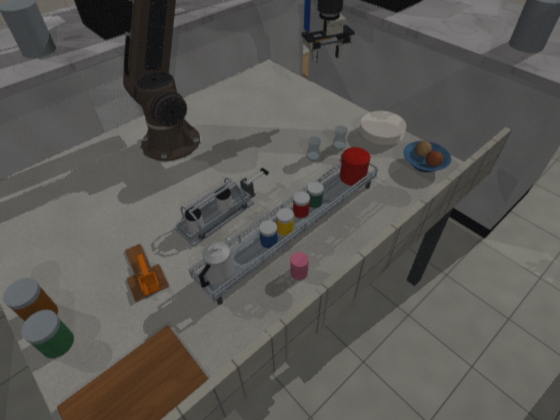

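View pics/top0.png

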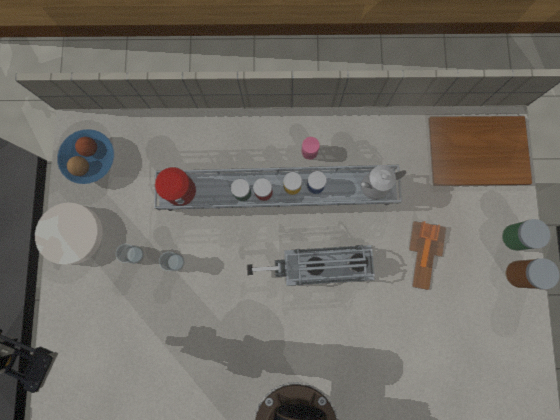

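View pics/wrist0.png

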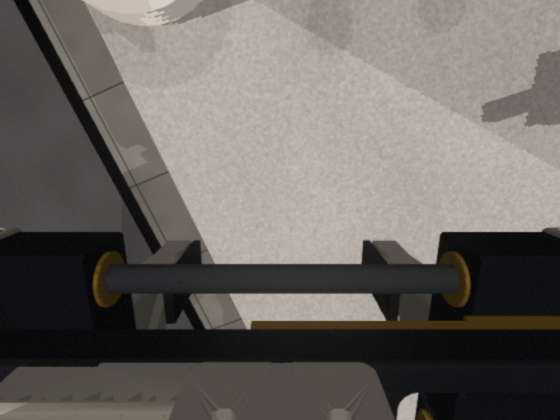

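The top view shows the caddy around (330,265), with its lever roller at (250,270) and two black-lidded empties at (315,266) and (358,264). On the rack are green (241,188), red (263,189), yellow (292,183) and blue (317,181). The pink look-alike at (310,148) is behind the rack. I'll enlarge the views to measure.

```bash
cat > h.py <<'E'
import cv2, numpy as np
from plant import ctrl
def snap(n,f=None):
    s=ctrl.snapshot(n)
    if f: cv2.imwrite(f"pics/{f}.png",s["color"][:,:,::-1])
    return s
def ray(s,u,v,z):
    d=np.array([(u-s["cx"])/s["fx"],(v-s["cy"])/s["fy"],1.0])
    R=np.array(s["R"]);t=np.array(s["t"])
    c=-R.T@t; d=R.T@d
    return c+d*(z-c[2])/d[2]
def proj(s,X):
    p=np.array(s["R"])@np.array(X)+np.array(s["t"])
    return np.array([s["fx"]*p[0]/p[2]+s["cx"],s["fy"]*p[1]/p[2]+s["cy"]])
def crop(s,x0,y0,x1,y1,k,f):
    im=s["color"][y0:y1,x0:x1,::-1]
    cv2.imwrite(f"pics/{f}.png",cv2.resize(im,None,fx=k,fy=k,interpolation=cv2.INTER_CUBIC))
E
python3 - <<'E'
from h import *
s=snap("top"); crop(s,235,235,395,295,5,"c1"); crop(s,145,130,415,220,2.96,"c2")
E
```

```text
(no output)
```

View pics/c1.png

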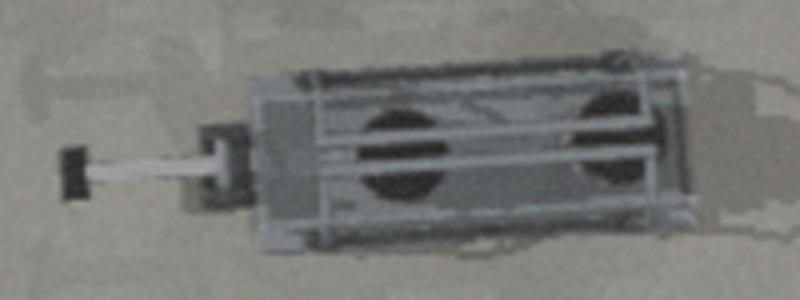

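View pics/c2.png

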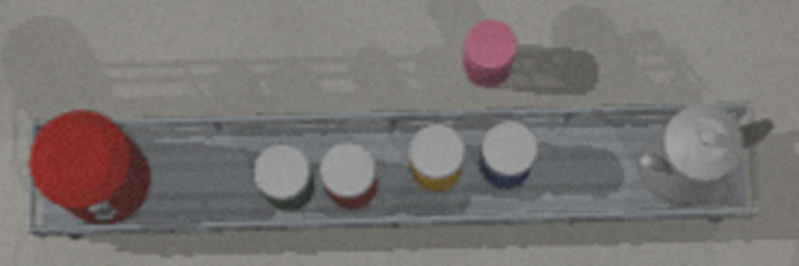

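```bash
python3 - <<'E'
from h import *
s=snap("top")
P=lambda u,v,z:ray(s,u,v,z)[:2].round(4)
c1=lambda u,v,z:P(235+(u-2)/5,235+(v-2)/5,z)
print("roller",c1(75,173,.058),"hinge",c1(224,165,.06))
print("e1",c1(404,154,.082),"e2",c1(618,138,.082))
print("wallL",c1(258,90,.012),c1(260,249,.012),"R",c1(688,62,.012),c1(692,225,.012))
c2=lambda u,v,z:P(145+(u-1)/2.96,130+(v-1)/2.96,z)
for n,u,v in [("g",283,170),("r",348,168),("y",436,151),("b",509,148)]: print(n,c2(u,v,.12))
print("pot",c2(702,142,.12),"can",c2(81,160,.107),"rackfront",c2(33,232,.088),c2(755,213,.088),"back",c2(750,105,.088),c2(38,121,.088))
E
```

```text
roller [0.4417 0.1251] hinge [0.4453 0.0403]
e1 [ 0.4498 -0.0606] e2 [ 0.4574 -0.1806]
wallL [0.4905 0.0207] [0.3976 0.0204] R [ 0.5045 -0.2356] [ 0.4088 -0.2338]
g [0.6671 0.1469]
r [0.6684 0.0857]
y [0.6841 0.0025]
b [ 0.6863 -0.0665]
pot [ 0.6904 -0.2494] can [0.6815 0.3409] rackfront [0.6156 0.3896] [ 0.6274 -0.3046] back [ 0.7348 -0.3055] [0.7252 0.3894]
```

>>> move_arm([
  [[12, -31, 0], -0.072],
  [[12, -31, 0], -0.072],
  [[12, -31, 0], -0.072],
  [[12, -31, 0], -0.072],
  [[12, -31, 0], -0.072],
  [[12, -31, 0], -0.072],
  [[12, -31, 0], -0.072],
  [[12, -31, 0], -0.072],
])

```text
clock: 1.05
tool_pos: [0.3491, 0.3711, 0.2233]
orientation: [179.8, -0.1, -56.0]
force: [1.3, -0.1, -0.0]
opening: 0.0878
```

>>> move_arm([
  [[12, -31, 0], -0.072],
  [[12, -31, 0], -0.072],
  [[12, -31, 0], -0.072],
  [[12, -31, 0], -0.072],
  [[12, -31, 0], -0.072],
  [[12, -31, 0], -0.072],
  [[12, -31, 0], -0.072],
  [[0, 0, 0], 0],
])

```text
clock: 1.85
tool_pos: [0.435, 0.1418, 0.2247]
orientation: [180.0, 0.1, -86.3]
force: [-0.1, -0.2, 0.2]
opening: 0.0878
```

```bash
python3 - <<'E'
from h import *
s=snap("wrist","w1"); 
t=snap("top","t1")
for n,X in [("roller",(.4417,.1251,.052)),("hinge",(.4453,.0403,.052))]: print(n,proj(s,X))
E
```

```text
roller [275.71591999 177.90576224]
hinge [277.31748626  93.46153338]
```

View pics/w1.png

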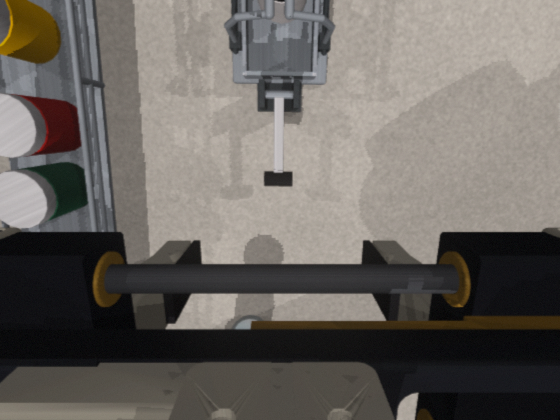

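View pics/t1.png

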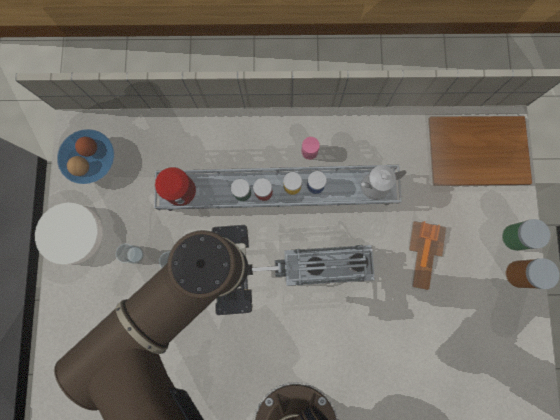

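```bash
python3 - <<'E'
from h import *
s=snap("wrist")
P=lambda u,v,z:ray(s,u,v,z)[:2].round(4)
print(P(278.5,175,.06),P(278.5,179,.052),P(279.5,95,.052), "wall front corners",P(234,82,.012),P(325,82,.012))
for u,v in [(264,172),(293,172)]: print(P(u,v,.06))
crop(s,220,60,340,200,4,"cw1")
E
```

```text
[0.4388 0.1228] [0.4385 0.1283] [0.4432 0.0438] wall front corners [0.4949 0.0301] [0.3943 0.0231]
[0.454  0.1207]
[0.424  0.1186]
```

View pics/cw1.png

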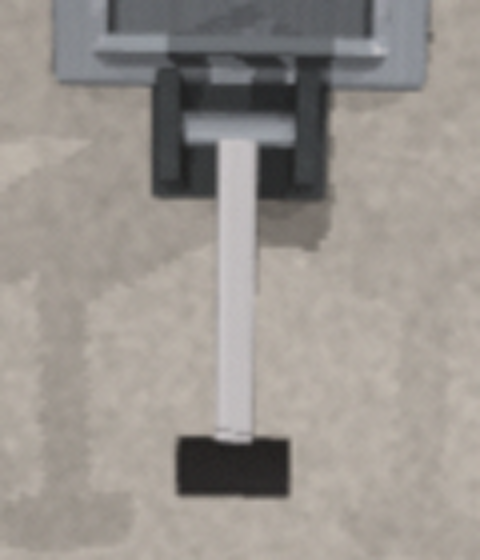

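>>> move_arm([
  [[5, -16, -25], 0],
  [[0, 0, -30], 0],
  [[0, 0, -30], 0],
  [[0, 0, -30], 0],
  [[0, 0, -30], 0],
  [[0, 0, -20], 0],
  [[0, 0, 0], 0],
  [[0, 0, 0], 0],
], jaw=0.2)

```text
clock: 2.8
tool_pos: [0.4395, 0.1369, 0.0564]
orientation: [-179.7, 0.3, -85.0]
force: [-0.1, 0.8, 0.2]
opening: 0.0529
```

>>> move_arm([
  [[0, -6, -6], -0.03],
  [[0, -5, -6], 0],
  [[0, -2, -6], 0],
  [[0, 0, 0], 0],
  [[0, 0, 0], 0],
  [[0, 0, 0], 0],
  [[0, 0, 0], 0],
  [[0, 0, 0], 0],
])

```text
clock: 3.6
tool_pos: [0.4418, 0.1251, 0.0409]
orientation: [-179.3, 0.5, -86.7]
force: [-0.0, -0.0, -0.3]
opening: 0.0528
```

```bash
python3 - <<'E'
from h import *
o=ctrl.get_obs();print(o["tool_pos"],o["orientation"])
s=snap("wrist","w2"); s=snap("scene");crop(s,180,130,320,250,5,"s2")
E
```

```text
[0.44177562 0.12512462 0.04094616] [-179.33209846    0.51665536  -86.74737871]
```

View pics/w2.png

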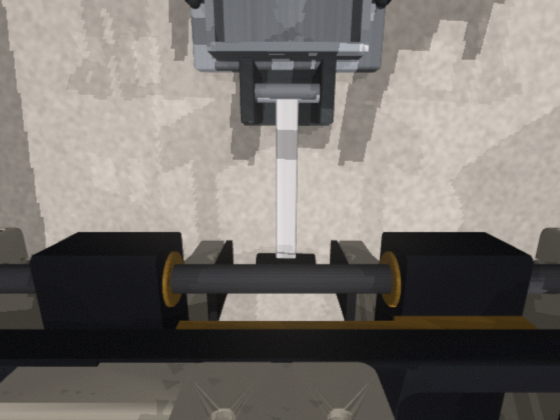

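View pics/s2.png

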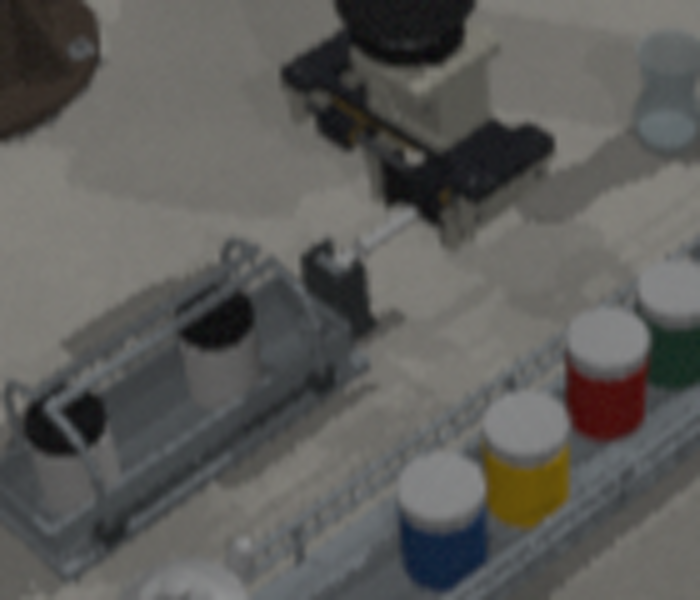

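The roller sits between the fingers, at (286,262) against a finger centre of about u=283. I'll shift 2 mm and close.

>>> move_arm([
  [[-2, 0, 0], 0],
  [[0, 0, 0], 0],
  [[0, 0, 0], 0],
  [[0, 0, 0], 0],
  [[0, 0, 0], 0],
  [[0, 0, 0], 0],
  [[0, 0, 0], 0],
  [[0, 0, 0], 0],
], jaw=-1)

```text
clock: 4.5
tool_pos: [0.4397, 0.1252, 0.041]
orientation: [-179.3, 0.5, -86.7]
force: [-0.0, 0.6, 0.1]
opening: 0.0296
```

>>> move_arm([
  [[0, -1, 12], 0],
  [[0, -3, 12], 0],
  [[0, -4, 12], 0],
  [[0, -6, 11], 0],
  [[0, -8, 10], 0],
  [[1, -9, 9], 0],
  [[1, -10, 7], 0],
  [[0, 0, 0], 0],
])

```text
clock: 5.3
tool_pos: [0.4419, 0.0825, 0.1161]
orientation: [-179.3, 0.6, -86.8]
force: [0.5, 0.3, -1.2]
opening: 0.0294
```

>>> move_arm([
  [[0, -10, 5], 0],
  [[0, -10, 4], 0],
  [[0, -3, 0], 0],
  [[0, 0, 0], 0],
  [[0, 0, 0], 0],
  [[0, 0, 0], 0],
  [[0, 0, 0], 0],
  [[0, 0, 0], 0],
])

```text
clock: 6.1
tool_pos: [0.4432, 0.0582, 0.1263]
orientation: [-179.2, 0.7, -86.8]
force: [1.0, 1.8, 1.1]
opening: 0.0296
```

>>> move_arm([
  [[0, 0, 0], 0],
  [[0, 0, 0], 0],
  [[0, 0, 0], 0],
  [[0, 0, 0], 0],
  [[0, 0, 0], 0],
  [[0, 0, 25], 0],
  [[0, 0, 30], 0],
  [[0, 0, 20], 0],
], jaw=0.3)

```text
clock: 6.9
tool_pos: [0.4393, 0.0557, 0.1997]
orientation: [-179.8, 0.4, -86.8]
force: [0.4, 0.7, -0.3]
opening: 0.0571
```

```bash
python3 - <<'E'
from h import *
o=ctrl.get_obs();print(o["tool_pos"],o["orientation"],o["force"])
s=snap("wrist","w3"); s=snap("scene");crop(s,160,130,300,250,5,"s3")
E
```

```text
[0.43930079 0.0556557  0.19965967] [-179.77927811    0.3683102   -86.81176159] [ 0.39157399  0.67555586 -0.31705745]
```

View pics/s3.png

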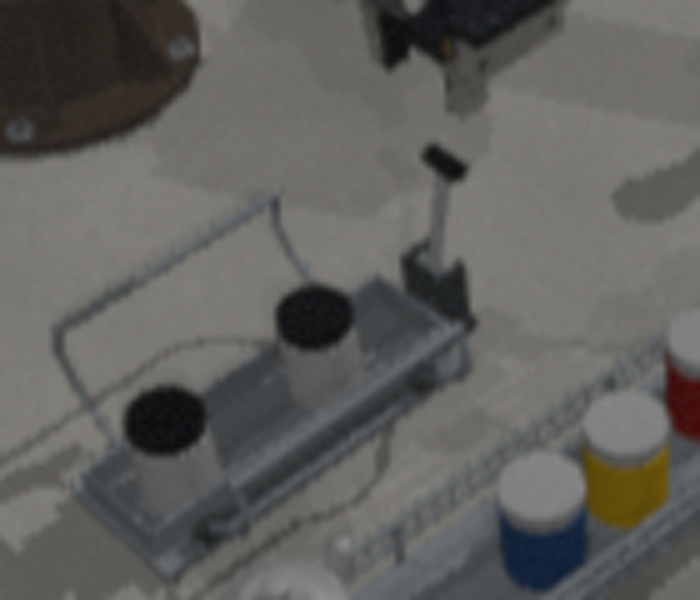

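View pics/w3.png

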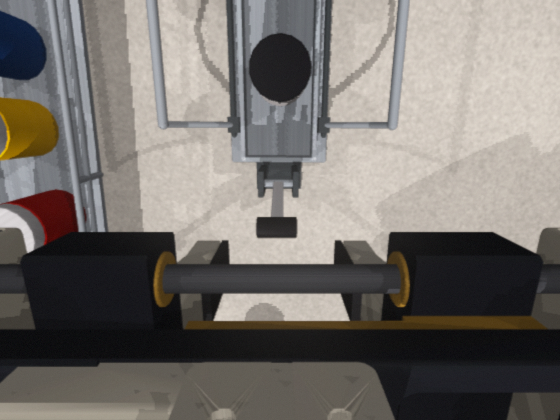

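```bash
python3 - <<'E'
from h import *
s=snap("wrist")
P=lambda u,v,z:ray(s,u,v,z)[:2].round(4)
print("e1",P(280,67,.082),"roller",P(277,226,.14),"cam",(-np.array(s["R"]).T@np.array(s["t"])).round(3))
print("bed corners",P(233,161,.012),P(326,161,.012), "bars",P(163,126,.1),P(393,126,.1))
E
```

```text
e1 [ 0.4489 -0.0596] roller [0.4439 0.0575] cam [ 0.443 -0.015  0.357]
bed corners [0.4969 0.0275] [0.3944 0.0216] bars [ 0.5397 -0.0079] [ 0.3562 -0.0184]
```

>>> move_arm([
  [[3, -30, 0], 0],
  [[3, -35, 0], 0],
  [[3, -35, 0], 0],
  [[1, -18, 0], 0],
  [[0, 0, 0], 0],
  [[0, 0, 0], 0],
  [[0, 0, -15], 0],
  [[0, 0, -20], 0],
], jaw=0.6)

```text
clock: 7.85
tool_pos: [0.4482, -0.0647, 0.16]
orientation: [-179.8, 0.5, -86.7]
force: [0.4, -0.0, 0.9]
opening: 0.0705
```

>>> move_arm([
  [[1, 4, -25], 0],
  [[0, 0, -25], 0],
  [[0, 0, -25], 0],
  [[0, 0, -20], 0],
  [[0, 0, -8], 0],
  [[0, 0, 0], 0],
  [[0, 0, 0], 0],
  [[0, 0, 0], 0],
])

```text
clock: 8.65
tool_pos: [0.4475, -0.0555, 0.0512]
orientation: [180.0, 0.4, -86.3]
force: [0.2, -0.1, 0.9]
opening: 0.0698
```

>>> move_arm([
  [[2, -4, 3], 0],
  [[0, 0, 0], 0],
  [[0, 0, 0], 0],
  [[0, 0, 0], 0],
  [[0, 0, 0], 0],
  [[0, 0, 0], 0],
  [[0, 0, 0], 0],
  [[0, 0, 0], 0],
])

```text
clock: 9.45
tool_pos: [0.4515, -0.0597, 0.0572]
orientation: [-179.7, 0.5, -86.4]
force: [-0.0, 0.3, -0.6]
opening: 0.0701
```

>>> move_arm([
  [[0, 0, 0], 0],
  [[0, 0, 0], 0],
  [[0, 0, 0], 0],
  [[0, 0, 0], 0],
  [[0, 0, 0], 0],
  [[0, 0, 0], 0],
  [[0, 0, 0], 0],
  [[0, 0, 0], 0],
], jaw=-1)

```text
clock: 10.25
tool_pos: [0.4511, -0.0597, 0.057]
orientation: [-179.8, 0.5, -86.4]
force: [-0.4, 0.4, 0.3]
opening: 0.0514
```

>>> move_arm([
  [[0, 0, 15], 0],
  [[0, 0, 20], 0],
  [[0, 0, 25], 0],
  [[0, 0, 25], 0],
  [[0, 0, 25], 0],
  [[0, 0, 20], 0],
  [[0, 0, 0], 0],
  [[0, 0, 0], 0],
])

```text
clock: 11.05
tool_pos: [0.4488, -0.06, 0.1905]
orientation: [-180.0, 0.5, -86.4]
force: [-1.2, -0.7, -0.9]
opening: 0.0511
```

```bash
python3 - <<'E'
from h import *
o=ctrl.get_obs();print(o["tool_pos"],o["orientation"],o["force"],o["opening"])
s=snap("wrist","w4"); s=snap("top");crop(s,145,130,415,300,2.96,"t4")
E
```

```text
[ 0.44880636 -0.06004521  0.19053521] [-179.95094682    0.50390681  -86.41010127] [-1.20726392 -0.6914835  -0.93107155] 0.0510803946077854
```

View pics/w4.png

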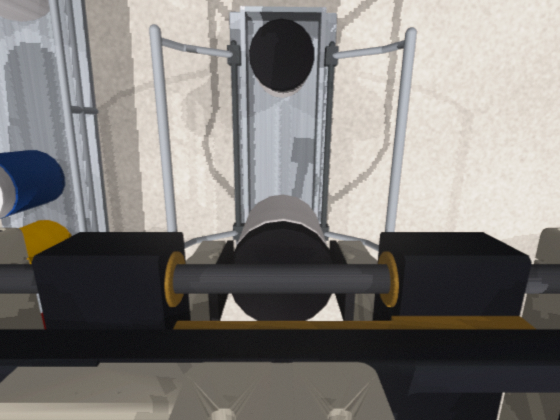

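View pics/t4.png

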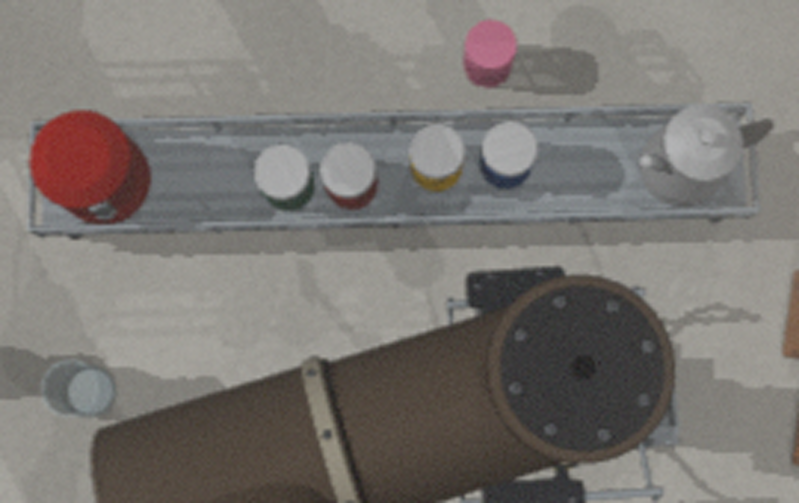

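>>> move_arm([
  [[15, -5, 0], 0],
  [[30, -9, 0], 0],
  [[35, -10, 0], 0],
  [[40, -12, 0], 0],
  [[40, -12, 0], 0],
  [[30, -10, 0], 0],
  [[25, -6, 0], 0],
  [[0, 0, 0], 0],
])

```text
clock: 11.95
tool_pos: [0.6729, -0.1303, 0.178]
orientation: [179.3, 0.4, -86.3]
force: [-0.1, -0.6, -1.3]
opening: 0.0515
```

```bash
python3 - <<'E'
from h import *
o=ctrl.get_obs();print(o["tool_pos"],o["orientation"],o["force"],o["opening"])
s=snap("wrist","w5");s=snap("top");crop(s,145,130,415,300,2.96,"t5")
E
```

```text
[ 0.67288938 -0.13031483  0.17801166] [179.26213489   0.44736393 -86.29504748] [-0.11429063 -0.58101732 -1.27671238] 0.05146453352674807
```

View pics/w5.png

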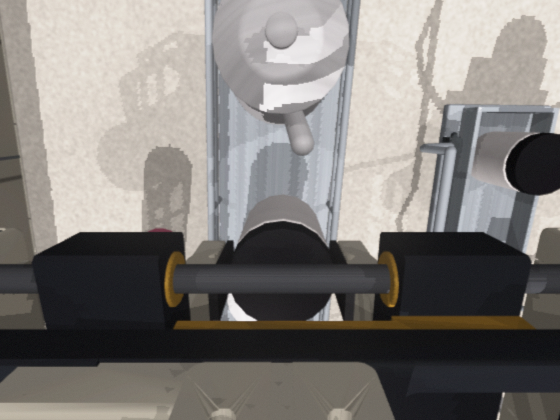

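View pics/t5.png

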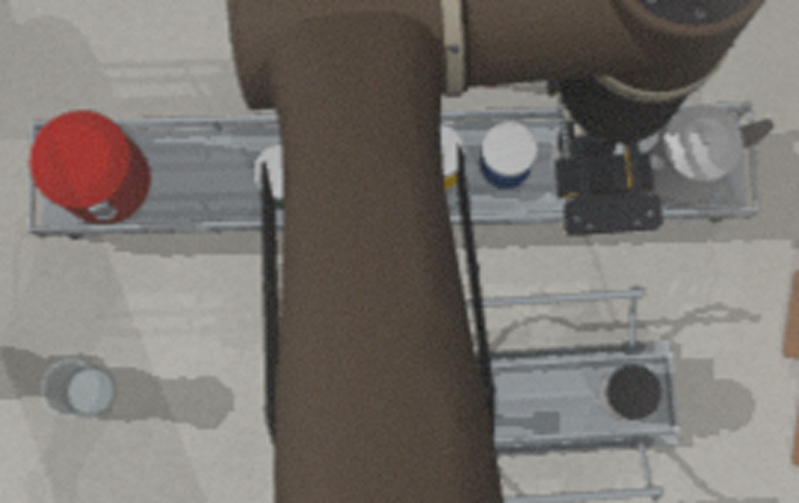

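```bash
python3 - <<'E'
from h import *
s=snap("wrist")
P=lambda u,v,z:ray(s,u,v,z)[:2].round(4)
for v,a,b in [(215,212.5,336.5),(100,210,345.5)]: 
    A=P(a,v,.085);B=P(b,v,.085);print(A,B,(A+B)/2)
print("spout",P(302,152,.10),P(302,152,.12))
E
```

```text
[ 0.7257 -0.1239] [ 0.6222 -0.1303] [ 0.67395 -0.1271 ]
[ 0.7283 -0.2146] [ 0.6257 -0.2215] [ 0.677   -0.21805]
spout [ 0.6567 -0.1816] [ 0.6585 -0.1832]
```

>>> move_arm([
  [[1, 2, -15], 0],
  [[0, 1, -20], 0],
  [[0, 0, -20], 0],
  [[0, 0, -14], 0],
  [[0, 0, -6], 0],
  [[0, 0, 0], 0],
  [[0, 0, 0], 0],
  [[0, 0, 0], 0],
])

```text
clock: 12.9
tool_pos: [0.6665, -0.1236, 0.1022]
orientation: [179.4, 0.5, -86.1]
force: [-0.3, 0.4, -1.6]
opening: 0.0515
```

>>> move_arm([
  [[6, -1, -4], 0],
  [[1, 0, -3], 0],
  [[0, 0, 0], 0],
  [[0, 0, 0], 0],
  [[0, 0, 0], 0],
  [[0, 0, 0], 0],
  [[0, 0, 0], 0],
  [[0, 0, 0], 0],
])

```text
clock: 13.7
tool_pos: [0.6755, -0.1249, 0.0968]
orientation: [179.6, 0.5, -86.1]
force: [0.1, 0.2, -0.3]
opening: 0.0515
```

>>> move_arm([
  [[0, 0, -2], 0],
  [[0, 0, -1], 0],
  [[0, 0, 0], 0],
  [[0, 0, 0], 0],
  [[0, 0, 0], 0],
  [[0, 0, 0], 0],
  [[0, 0, 0], 0],
  [[0, 0, 0], 0],
])

```text
clock: 14.5
tool_pos: [0.6757, -0.125, 0.0953]
orientation: [179.7, 0.5, -86.1]
force: [0.0, -0.9, 1.0]
opening: 0.0517
```

>>> move_arm([
  [[0, 0, 0], 0],
  [[0, 0, 0], 0],
  [[0, 0, 0], 0],
  [[0, 0, 0], 0],
  [[0, 0, 20], 0],
  [[0, 0, 25], 0],
  [[0, 0, 30], 0],
  [[0, 0, 30], 0],
], jaw=0.6)

```text
clock: 15.3
tool_pos: [0.6721, -0.1249, 0.1971]
orientation: [179.1, 0.5, -86.1]
force: [-0.6, -0.5, -0.7]
opening: 0.0698
```

>>> move_arm([
  [[-15, -4, 0], 0],
  [[-30, -8, 0], 0],
  [[-40, -10, 0], 0],
  [[-45, -10, 0], 0],
  [[-40, -10, 0], 0],
  [[-28, -6, 0], 0],
  [[-10, 0, 0], 0],
  [[0, 0, 0], 0],
])

```text
clock: 16.1
tool_pos: [0.4595, -0.1742, 0.2027]
orientation: [179.7, 0.5, -86.0]
force: [0.4, -0.5, 0.4]
opening: 0.0702
```

```bash
python3 - <<'E'
from h import *
o=ctrl.get_obs();print(o["tool_pos"],o["orientation"],o["force"],o["opening"])
s=snap("wrist","w6");s=snap("top");crop(s,145,130,415,300,2.96,"t6")
E
```

```text
[ 0.45953252 -0.17417872  0.2027254 ] [179.7220357    0.45581036 -86.0453036 ] [ 0.41811659 -0.52485762  0.35977416] 0.07016085857066387
```

View pics/w6.png

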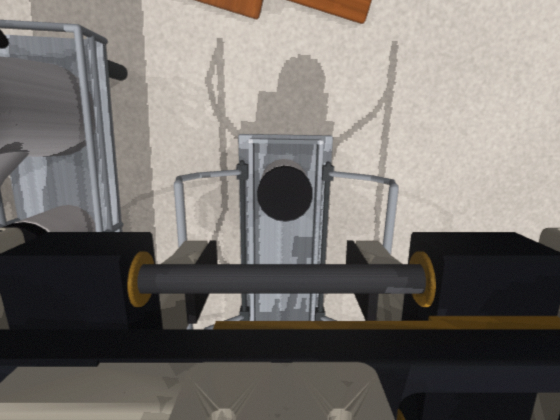

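View pics/t6.png

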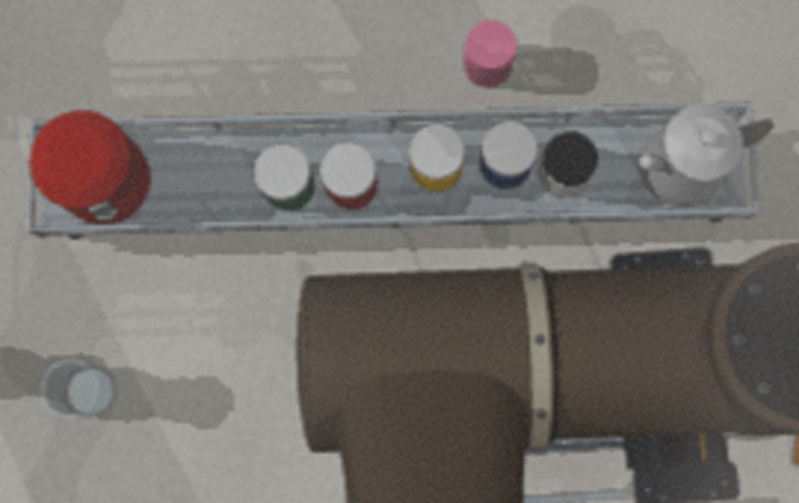

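Empty A stands on the shelf at (570,158) in the top crop. The second empty's lid is at (285,192) in the wrist image.

```bash
python3 - <<'E'
from h import *
s=snap("wrist")
P=lambda u,v,z:ray(s,u,v,z)[:2].round(4)
print("e2",P(285,192.5,.082),"far end",P(239,141,.037),P(331,141,.037),P(242,137,.012),P(328,137,.012))
E
```

```text
e2 [ 0.4577 -0.1856] far end [ 0.5066 -0.2257] [ 0.4137 -0.2323] [ 0.5066 -0.2287] [ 0.4134 -0.2353]
```

>>> move_arm([
  [[-1, -8, -15], 0],
  [[0, 0, -25], 0],
  [[0, 0, -25], 0],
  [[0, 0, -25], 0],
  [[0, 0, -20], 0],
  [[0, 0, -10], 0],
  [[0, 0, 0], 0],
  [[0, 0, 0], 0],
])

```text
clock: 17.05
tool_pos: [0.4702, -0.1816, 0.0824]
orientation: [179.5, 0.2, -85.5]
force: [-1.2, 0.3, 0.4]
opening: 0.0705
```

>>> move_arm([
  [[-6, -1, 10], 0],
  [[-6, 0, 0], 0],
  [[0, 0, 0], 0],
  [[0, 0, 0], 0],
  [[0, 0, 0], 0],
  [[0, 0, 0], 0],
  [[0, 0, 0], 0],
  [[0, 0, 0], 0],
])

```text
clock: 17.85
tool_pos: [0.46, -0.1823, 0.0927]
orientation: [179.5, 0.2, -85.5]
force: [-0.3, 0.7, 0.5]
opening: 0.0704
```

```bash
python3 - <<'E'
from h import *
o=ctrl.get_obs();print(o["tool_pos"],o["orientation"],o["force"],o["opening"])
s=snap("wrist","w7")
E
```

```text
[ 0.45998198 -0.18234339  0.09265548] [ 1.79489071e+02  1.51271076e-01 -8.54751832e+01] [-0.30438139  0.68163112  0.52816907] 0.0703559768460402
```

View pics/w7.png

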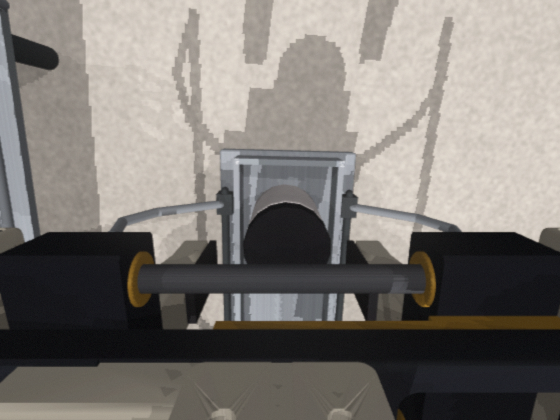

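```bash
python3 - <<'E'
from h import *
s=snap("wrist")
print(ray(s,286.5,246,.082))
E
```

```text
[ 0.45688412 -0.18621073  0.082     ]
```

>>> move_arm([
  [[-1, -1, -8], 0],
  [[-1, -1, -10], 0],
  [[0, 0, -10], 0],
  [[0, 0, -7], 0],
  [[0, 0, 0], 0],
  [[0, 0, 0], 0],
  [[0, 0, 0], 0],
  [[0, 0, 0], 0],
])

```text
clock: 18.75
tool_pos: [0.4571, -0.1846, 0.0535]
orientation: [179.4, 0.2, -85.5]
force: [0.7, -0.1, 0.6]
opening: 0.0705
```

Good position; grip and lift.

>>> move_arm([
  [[0, 0, 2], 0],
  [[0, 0, 0], 0],
  [[0, 0, 0], 0],
  [[0, 0, 0], 0],
  [[0, 0, 0], 0],
  [[0, 0, 0], 0],
  [[0, 0, 0], 0],
  [[0, 0, 0], 0],
], jaw=-1)

```text
clock: 19.55
tool_pos: [0.4575, -0.1845, 0.0566]
orientation: [179.5, 0.2, -85.5]
force: [0.2, -0.1, -0.5]
opening: 0.0514
```

>>> move_arm([
  [[0, 0, 15], 0],
  [[0, 0, 20], 0],
  [[0, 0, 25], 0],
  [[0, 0, 25], 0],
  [[0, 0, 25], 0],
  [[0, 0, 20], 0],
  [[0, 0, 0], 0],
  [[0, 0, 0], 0],
])

```text
clock: 20.35
tool_pos: [0.4551, -0.1844, 0.1903]
orientation: [179.3, 0.2, -85.5]
force: [-0.8, -0.0, -0.7]
opening: 0.0513
```

>>> move_arm([
  [[15, 8, 2], 0],
  [[25, 15, 2], 0],
  [[28, 25, 2], 0],
  [[30, 30, 2], 0],
  [[30, 32, 2], 0],
  [[28, 34, 2], 0],
  [[20, 35, 2], 0],
  [[15, 36, 2], 0],
])

```text
clock: 21.15
tool_pos: [0.6506, 0.0379, 0.1976]
orientation: [178.6, 0.1, -85.9]
force: [0.9, -0.4, -0.6]
opening: 0.0517
```

```bash
python3 - <<'E'
from h import *
print(ctrl.get_obs()["tool_pos"])
E
```

```text
[0.65057122 0.03793132 0.1975604 ]
```

>>> move_arm([
  [[5, 36, 0], 0],
  [[4, 40, 0], 0],
  [[2, 40, 0], 0],
  [[0, 35, 0], 0],
  [[0, 20, 0], 0],
  [[0, 10, 0], 0],
  [[0, 0, 0], 0],
  [[0, 0, 0], 0],
])

```text
clock: 21.95
tool_pos: [0.6622, 0.2333, 0.1835]
orientation: [177.7, -0.3, -85.7]
force: [-0.7, -0.2, -0.9]
opening: 0.0519
```

```bash
python3 - <<'E'
from h import *
o=ctrl.get_obs();print(o["tool_pos"],o["orientation"],o["force"],o["opening"])
s=snap("wrist","w8");s=snap("top");crop(s,145,130,415,300,2.96,"t8")
E
```

```text
[0.66219765 0.23326011 0.18348705] [177.72013919  -0.25810159 -85.70485552] [-0.65582829 -0.23155066 -0.8597431 ] 0.05185150540079702
```

View pics/w8.png

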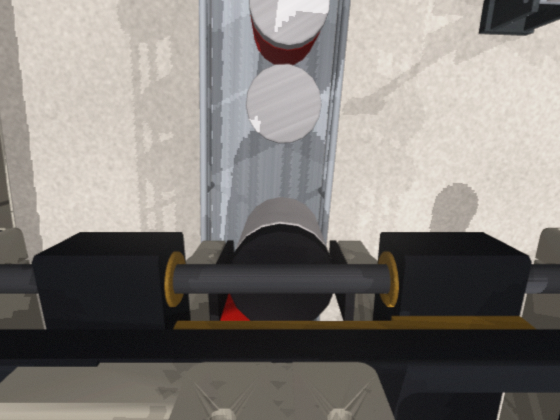

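View pics/t8.png

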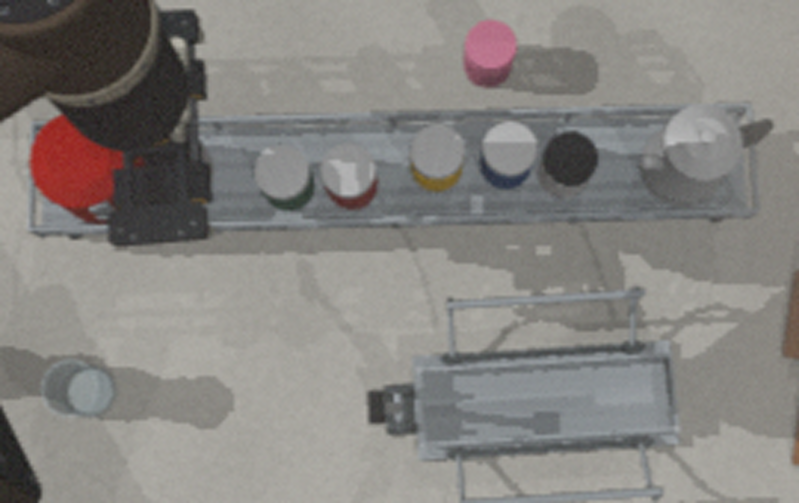

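```bash
python3 - <<'E'
from h import *
s=snap("wrist")
P=lambda u,v,z:ray(s,u,v,z)[:2].round(4)
for v,a,b in [(215,207.5,326),(100,205,335)]: 
    A=P(a,v,.085);B=P(b,v,.085);print(A,B,(A+B)/2)
print("green",P(283,103,.12))
crop(s,190,0,360,240,2.5,"cw8")
E
```

```text
[0.7204 0.2389] [0.6196 0.2324] [0.67    0.23565]
[0.7238 0.1467] [0.6229 0.1388] [0.67335 0.14275]
green [0.6648 0.1469]
```

View pics/cw8.png

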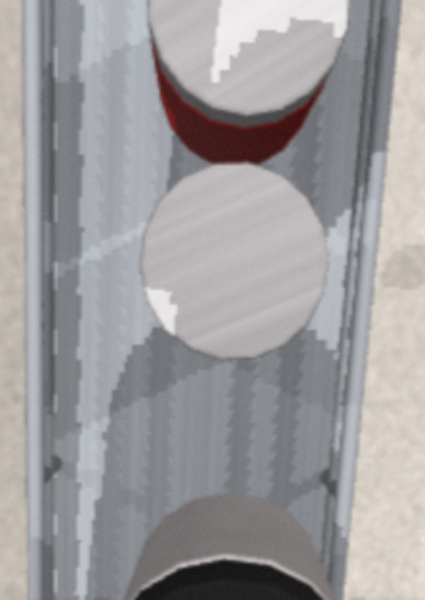

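>>> move_arm([
  [[4, -2, -10], 0],
  [[4, -2, -20], 0],
  [[2, 0, -20], 0],
  [[0, 0, -15], 0],
  [[0, 0, -5], 0],
  [[0, 0, 0], 0],
  [[0, 0, 0], 0],
  [[0, 0, 0], 0],
])

```text
clock: 22.9
tool_pos: [0.6754, 0.2216, 0.1129]
orientation: [178.0, -0.1, -86.2]
force: [0.5, 0.6, -1.8]
opening: 0.0516
```

>>> move_arm([
  [[-4, 4, -5], 0],
  [[-2, 2, -6], 0],
  [[0, 0, -4], 0],
  [[0, 0, -2], 0],
  [[0, 0, 0], 0],
  [[0, 0, 0], 0],
  [[0, 0, 0], 0],
  [[0, 0, 0], 0],
])

```text
clock: 23.7
tool_pos: [0.6696, 0.2292, 0.0967]
orientation: [178.2, -0.0, -86.1]
force: [-0.2, 0.5, -0.9]
opening: 0.0517
```

>>> move_arm([
  [[0, 0, -1], 0],
  [[0, 0, -1], 0],
  [[0, 0, 0], 0],
  [[0, 0, 0], 0],
  [[0, 0, 0], 0],
  [[0, 0, 0], 0],
  [[0, 0, 0], 0],
  [[0, 0, 0], 0],
])

```text
clock: 24.5
tool_pos: [0.6699, 0.2291, 0.0952]
orientation: [178.2, -0.0, -86.1]
force: [-0.4, -0.2, 0.1]
opening: 0.0516
```

>>> move_arm([
  [[0, 0, 0], 0],
  [[0, 0, 0], 0],
  [[0, 0, 0], 0],
  [[0, 0, 0], 0],
  [[0, 0, 20], 0],
  [[0, 0, 25], 0],
  [[0, 0, 30], 0],
  [[0, 0, 30], 0],
], jaw=0.6)

```text
clock: 25.3
tool_pos: [0.6669, 0.2276, 0.1972]
orientation: [177.7, -0.3, -86.2]
force: [0.3, 0.2, 0.2]
opening: 0.0699
```

>>> move_arm([
  [[0, -15, 0], 0],
  [[0, -25, 0], 0],
  [[0, -25, 0], 0],
  [[0, -15, 0], 0],
  [[0, 0, 0], 0],
  [[0, 0, -10], 0],
  [[0, 0, -10], 0],
  [[0, 0, 0], 0],
])

```text
clock: 26.1
tool_pos: [0.6688, 0.147, 0.1809]
orientation: [178.2, -0.0, -86.1]
force: [0.3, 0.1, -0.3]
opening: 0.07
```

```bash
python3 - <<'E'
from h import *
o=ctrl.get_obs();print(o["tool_pos"],o["orientation"],o["force"],o["opening"])
s=snap("wrist","w9");s=snap("scene");crop(s,170,100,390,270,3.5,"s9")
E
```

```text
[0.66884522 0.14701425 0.18092577] [ 1.78202715e+02 -3.99732850e-02 -8.60692600e+01] [ 0.27018834  0.12220279 -0.29561362] 0.07004498242614171
```

View pics/w9.png

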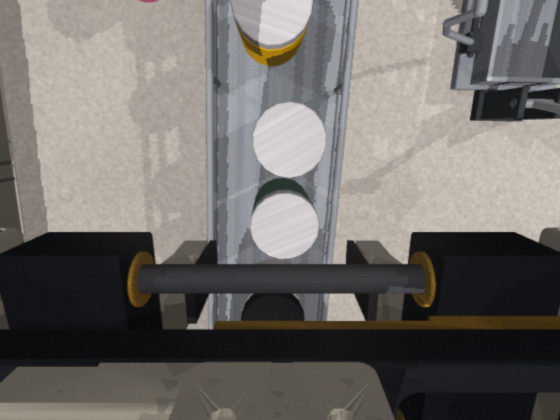

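View pics/s9.png

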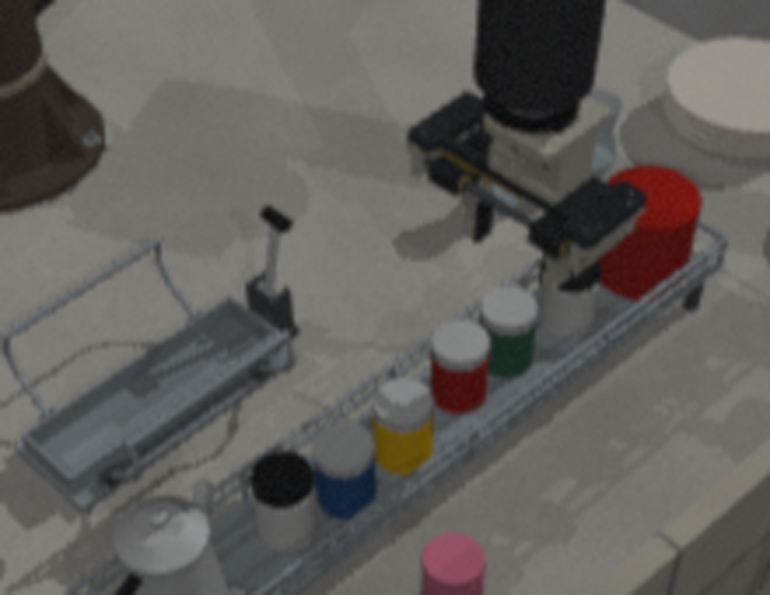

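```bash
python3 - <<'E'
from h import *
s=snap("wrist")
P=lambda u,v,z:ray(s,u,v,z)[:2].round(4)
print("green",P(284.5,224,.12),"red",P(289.5,139,.12),"yellow",P(272,6,.12))
E
```

```text
green [0.665  0.1463] red [0.666  0.0849] yellow [0.6831 0.0053]
```

>>> move_arm([
  [[-4, -1, -10], 0],
  [[0, 0, -20], 0],
  [[0, 0, -15], 0],
  [[0, 0, -5], 0],
  [[0, 0, 0], 0],
  [[0, 0, 0], 0],
  [[0, 0, 0], 0],
  [[0, 0, 0], 0],
])

```text
clock: 27.05
tool_pos: [0.6658, 0.1479, 0.1324]
orientation: [178.6, 0.1, -85.9]
force: [-0.4, 0.1, 0.5]
opening: 0.0702
```

>>> move_arm([
  [[0, -1, -10], 0],
  [[0, 0, -12], 0],
  [[0, 0, -10], 0],
  [[0, 0, -5], 0],
  [[0, 0, 0], 0],
  [[0, 0, 0], 0],
  [[0, 0, 0], 0],
  [[0, 0, 0], 0],
])

```text
clock: 27.85
tool_pos: [0.6658, 0.1467, 0.0923]
orientation: [178.6, 0.1, -85.9]
force: [-0.1, -0.5, -0.4]
opening: 0.0701
```

>>> move_arm([
  [[0, 0, 0], 0],
  [[0, 0, 0], 0],
  [[0, 0, 0], 0],
  [[0, 0, 0], 0],
  [[0, 0, 0], 0],
  [[0, 0, 0], 0],
  [[0, 0, 0], 0],
  [[0, 0, 0], 0],
], jaw=-1)

```text
clock: 28.65
tool_pos: [0.6661, 0.1469, 0.0932]
orientation: [178.7, 0.1, -85.9]
force: [0.7, 0.8, -0.5]
opening: 0.0515
```

>>> move_arm([
  [[0, 0, 15], 0],
  [[0, 0, 20], 0],
  [[0, 0, 25], 0],
  [[0, 0, 25], 0],
  [[0, 0, 20], 0],
  [[0, 0, 5], 0],
  [[0, 0, 0], 0],
  [[0, 0, 0], 0],
])

```text
clock: 29.45
tool_pos: [0.6649, 0.1462, 0.2117]
orientation: [178.7, 0.1, -85.9]
force: [0.4, 0.1, -1.2]
opening: 0.0515
```

>>> move_arm([
  [[-10, -15, 0], 0],
  [[-20, -25, 0], 0],
  [[-30, -30, 0], 0],
  [[-35, -30, 0], 0],
  [[-40, -28, 0], 0],
  [[-40, -22, 0], 0],
  [[-28, -12, 0], 0],
  [[-10, -2, 0], 0],
])

```text
clock: 30.25
tool_pos: [0.4393, -0.0237, 0.1984]
orientation: [177.6, -0.2, -86.0]
force: [0.4, 0.2, -0.4]
opening: 0.0513
```

>>> move_arm([
  [[0, 0, 0], 0],
  [[0, 0, 0], 0],
  [[0, 0, -5], 0],
  [[0, 0, -10], 0],
  [[0, 0, -15], 0],
  [[0, 0, -10], 0],
  [[0, 0, 0], 0],
  [[0, 0, 0], 0],
])

```text
clock: 31.05
tool_pos: [0.4406, -0.0225, 0.1524]
orientation: [177.3, -0.3, -85.9]
force: [-0.5, -0.7, -0.5]
opening: 0.0516
```

```bash
python3 - <<'E'
from h import *
o=ctrl.get_obs();print(o["tool_pos"],o["orientation"],o["force"],o["opening"])
s=snap("wrist","w10")
E
```

```text
[ 0.44058182 -0.02253272  0.15244478] [177.32435918  -0.2549332  -85.89499987] [-0.52575543 -0.6650359  -0.48076475] 0.0516073740428893
```

View pics/w10.png

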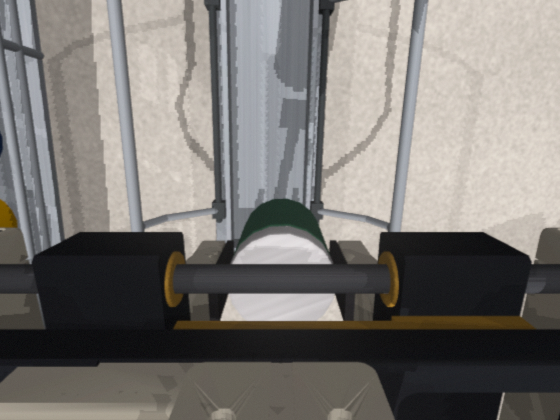

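>>> move_arm([
  [[4, 2, 0], 0],
  [[3, 1, -8], 0],
  [[0, 0, -15], 0],
  [[0, 0, -15], 0],
  [[0, 0, -5], 0],
  [[0, 0, 0], 0],
  [[0, 0, 0], 0],
  [[0, 0, 0], 0],
])

```text
clock: 31.9
tool_pos: [0.4515, -0.0182, 0.1098]
orientation: [177.7, -0.2, -85.9]
force: [0.3, 0.3, -1.1]
opening: 0.0516
```

>>> move_arm([
  [[-3, 0, -5], 0],
  [[0, 0, -10], 0],
  [[0, 0, -12], 0],
  [[0, 0, -12], 0],
  [[0, 0, -6], 0],
  [[0, 0, 0], 0],
  [[0, 0, 0], 0],
  [[0, 0, 0], 0],
])

```text
clock: 32.7
tool_pos: [0.4489, -0.0179, 0.063]
orientation: [177.9, -0.1, -85.8]
force: [0.4, 0.3, -1.5]
opening: 0.0515
```

```bash
python3 - <<'E'
from h import *
o=ctrl.get_obs();print(o["tool_pos"],o["orientation"],o["force"],o["opening"])
s=snap("wrist","w11");s=snap("scene");crop(s,160,130,300,250,5,"s11")
E
```

```text
[ 0.44889913 -0.01792929  0.06297941] [ 1.77882103e+02 -1.27081895e-01 -8.58457485e+01] [ 0.43956346  0.29689767 -1.54994974] 0.05145155019696042
```

View pics/w11.png

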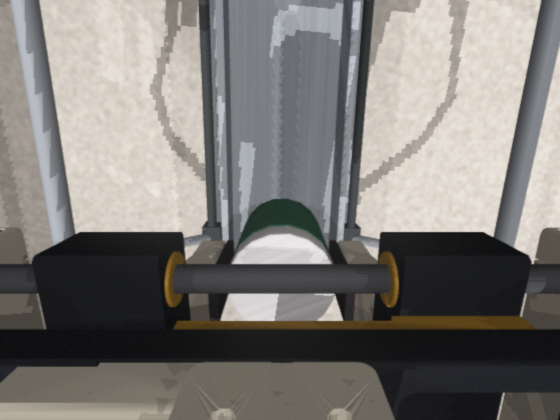

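View pics/s11.png

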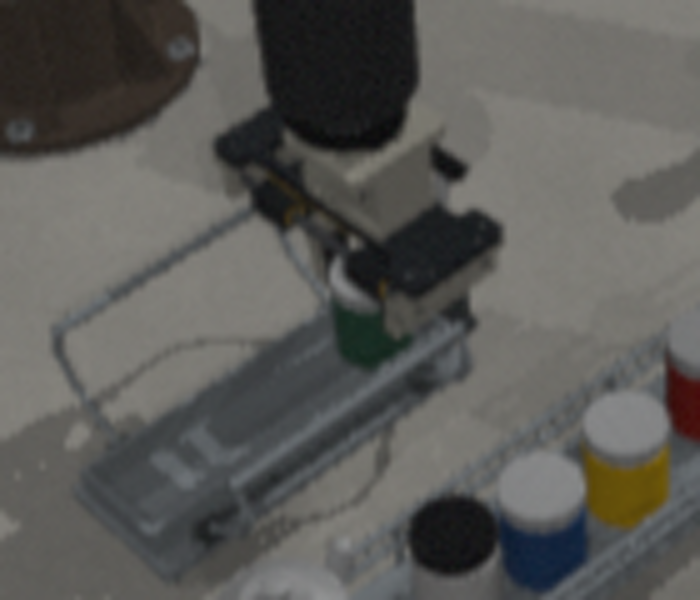

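>>> move_arm([
  [[-1, 0, -4], 0],
  [[0, 0, -3], 0],
  [[0, 0, -1], 0],
  [[0, 0, 0], 0],
  [[0, 0, 0], 0],
  [[0, 0, 0], 0],
  [[0, 0, 0], 0],
  [[0, 0, 0], 0],
])

```text
clock: 33.6
tool_pos: [0.4486, -0.0176, 0.0554]
orientation: [178.0, -0.1, -85.8]
force: [-0.5, -0.6, -0.3]
opening: 0.0513
```

>>> move_arm([
  [[0, 0, 0], 0],
  [[0, 0, 0], 0],
  [[0, 0, 0], 0],
  [[0, 0, 0], 0],
  [[0, 0, 0], 0],
  [[0, 0, 20], 0],
  [[0, 0, 30], 0],
  [[0, 0, 40], 0],
], jaw=0.4)

```text
clock: 34.4
tool_pos: [0.4449, -0.0188, 0.1432]
orientation: [177.4, -0.2, -85.9]
force: [1.2, 0.1, -0.5]
opening: 0.0612
```

>>> move_arm([
  [[10, 8, 25], 0],
  [[25, 15, 10], 0],
  [[35, 18, 0], 0],
  [[38, 18, 0], 0],
  [[38, 18, 0], 0],
  [[35, 14, 0], 0],
  [[25, 8, 0], 0],
  [[10, 3, 0], 0],
], jaw=0.6)

```text
clock: 35.2
tool_pos: [0.6699, 0.0874, 0.1869]
orientation: [178.1, -0.0, -85.9]
force: [0.1, -0.5, -0.5]
opening: 0.0699
```

```bash
python3 - <<'E'
from h import *
o=ctrl.get_obs();print(o["tool_pos"],o["orientation"],o["force"],o["opening"])
s=snap("wrist","w12");s=snap("top");crop(s,145,130,415,300,2.96,"t12")
E
```

```text
[0.66987138 0.08739219 0.18686372] [ 1.78144370e+02 -2.88871040e-02 -8.58622804e+01] [ 0.1406401  -0.48836364 -0.46291063] 0.069943935986712
```

View pics/w12.png

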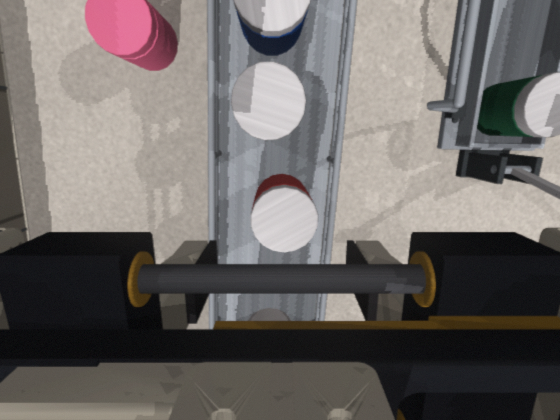

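View pics/t12.png

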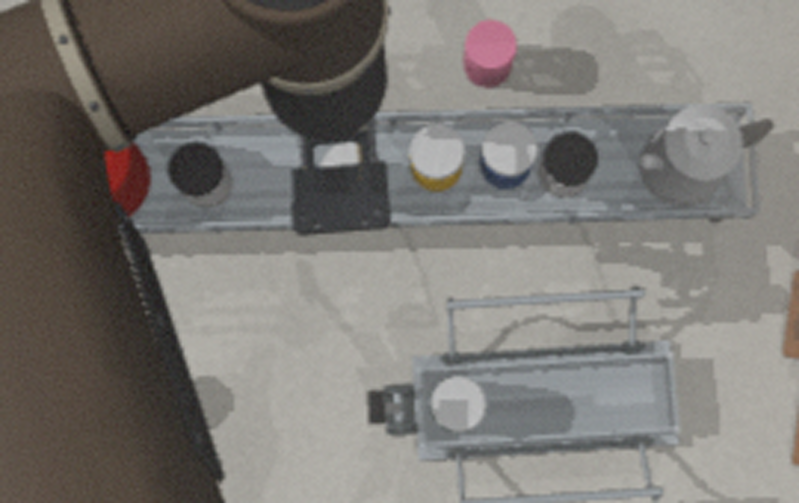

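Green stands in the bed at the lever end, at (458,403) in the crop. Both empties are on the shelf. Red is next, with its lid at (284,218) in the wrist image.

```bash
python3 - <<'E'
from h import *
s=snap("wrist")
P=lambda u,v,z:ray(s,u,v,z)[:2].round(4)
print("red",P(284.5,217.5,.12),"yellow",P(269,101,.12))
E
```

```text
red [0.6641 0.0823] yellow [6.809e-01 6.000e-04]
```

>>> move_arm([
  [[-3, -2, -10], 0],
  [[-2, -1, -20], 0],
  [[0, 0, -20], 0],
  [[0, 0, -5], 0],
  [[0, 0, 0], 0],
  [[0, 0, 0], 0],
  [[0, 0, 0], 0],
  [[0, 0, 0], 0],
])

```text
clock: 36.15
tool_pos: [0.6571, 0.0808, 0.1342]
orientation: [178.3, 0.1, -86.0]
force: [-0.6, 0.1, -0.1]
opening: 0.07
```

>>> move_arm([
  [[5, 2, 0], 0],
  [[3, 1, -5], 0],
  [[0, 0, -12], 0],
  [[0, 0, -12], 0],
  [[0, 0, -9], 0],
  [[0, 0, -2], 0],
  [[0, 0, 0], 0],
  [[0, 0, 0], 0],
])

```text
clock: 36.95
tool_pos: [0.6656, 0.084, 0.0899]
orientation: [178.3, 0.1, -86.0]
force: [-1.9, -0.1, -0.2]
opening: 0.0699
```

>>> move_arm([
  [[0, 0, 3], 0],
  [[0, 0, 0], 0],
  [[0, 0, 0], 0],
  [[0, 0, 0], 0],
  [[0, 0, 0], 0],
  [[0, 0, 0], 0],
  [[0, 0, 0], 0],
  [[0, 0, 0], 0],
], jaw=-1)

```text
clock: 37.75
tool_pos: [0.6658, 0.0842, 0.0943]
orientation: [178.4, 0.1, -86.0]
force: [-0.4, -0.3, -1.3]
opening: 0.0515
```

>>> move_arm([
  [[0, 0, 15], 0],
  [[0, 0, 20], 0],
  [[0, 0, 25], 0],
  [[0, 0, 25], 0],
  [[0, 0, 20], 0],
  [[0, 0, 0], 0],
  [[0, 0, 0], 0],
  [[0, 0, 0], 0],
])

```text
clock: 38.55
tool_pos: [0.6648, 0.0836, 0.2081]
orientation: [178.4, 0.1, -86.0]
force: [0.1, -0.3, -0.8]
opening: 0.0516
```

>>> move_arm([
  [[-10, -15, 0], 0],
  [[-20, -22, 0], 0],
  [[-30, -28, 0], 0],
  [[-35, -28, 0], 0],
  [[-38, -26, 0], 0],
  [[-38, -22, 0], 0],
  [[-26, -12, 0], 0],
  [[-8, -2, 0], 0],
])

```text
clock: 39.35
tool_pos: [0.4444, -0.0794, 0.1972]
orientation: [177.4, -0.0, -86.0]
force: [0.9, 0.8, -1.5]
opening: 0.0516
```

>>> move_arm([
  [[0, 0, 0], 0],
  [[0, 0, 0], 0],
  [[0, 0, -10], 0],
  [[0, 0, -20], 0],
  [[0, 0, -15], 0],
  [[0, 0, -5], 0],
  [[0, 0, 0], 0],
  [[0, 0, 0], 0],
])

```text
clock: 40.15
tool_pos: [0.4468, -0.0782, 0.1419]
orientation: [177.3, -0.1, -85.9]
force: [-0.8, 0.4, -2.5]
opening: 0.0509
```

>>> move_arm([
  [[2, 0, 0], 0],
  [[2, 0, -8], 0],
  [[0, 0, -12], 0],
  [[0, 0, -12], 0],
  [[0, 0, -5], 0],
  [[0, 0, 0], 0],
  [[0, 0, 0], 0],
  [[0, 0, 0], 0],
])

```text
clock: 40.95
tool_pos: [0.4546, -0.0776, 0.1054]
orientation: [177.6, -0.1, -85.9]
force: [-0.9, 0.1, -1.5]
opening: 0.0513
```

```bash
python3 - <<'E'
from h import *
o=ctrl.get_obs();print(o["tool_pos"],o["orientation"],o["force"],o["opening"])
s=snap("wrist","w13");s=snap("scene");crop(s,160,130,300,250,5,"s13")
E
```

```text
[ 0.45457178 -0.07764693  0.1053838 ] [ 1.77647515e+02 -6.80134516e-02 -8.58527088e+01] [-0.90905886  0.0516882  -1.53030644] 0.05134613285745685
```

View pics/s13.png

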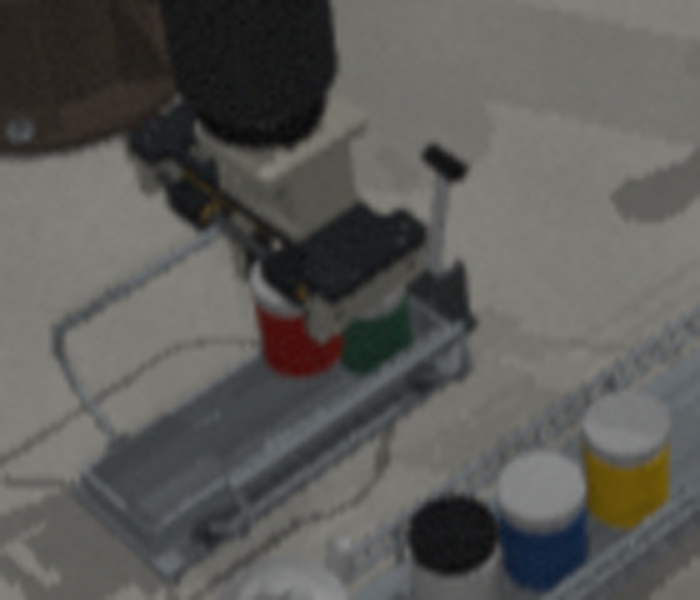

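View pics/w13.png

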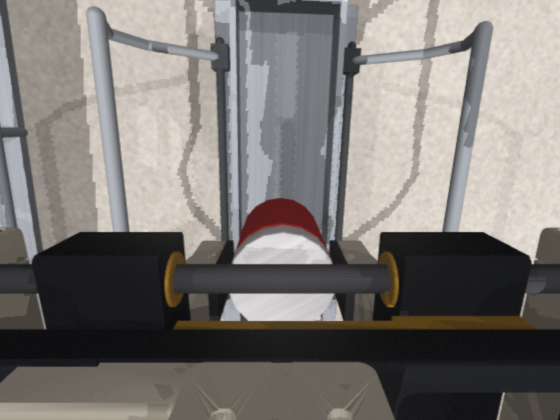

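>>> move_arm([
  [[-3, 0, -5], 0],
  [[0, 0, -10], 0],
  [[0, 0, -12], 0],
  [[0, 0, -12], 0],
  [[0, 0, -5], 0],
  [[0, 0, 0], 0],
  [[0, 0, 0], 0],
  [[0, 0, 0], 0],
])

```text
clock: 41.85
tool_pos: [0.4512, -0.0776, 0.0587]
orientation: [177.7, -0.1, -85.8]
force: [-0.3, -0.2, -2.1]
opening: 0.0511
```

>>> move_arm([
  [[0, 0, -2], 0],
  [[0, 0, -1], 0],
  [[0, 0, 0], 0],
  [[0, 0, 0], 0],
  [[0, 0, 0], 0],
  [[0, 0, 0], 0],
  [[0, 0, 0], 0],
  [[0, 0, 0], 0],
])

```text
clock: 42.65
tool_pos: [0.4522, -0.0774, 0.0568]
orientation: [177.9, -0.0, -85.8]
force: [0.4, 0.1, -1.8]
opening: 0.0514
```

>>> move_arm([
  [[0, 0, 0], 0],
  [[0, 0, 0], 0],
  [[0, 0, 0], 0],
  [[0, 0, 0], 0],
  [[0, 0, 0], 0],
  [[0, 0, 20], 0],
  [[0, 0, 30], 0],
  [[0, 0, 40], 0],
], jaw=0.4)

```text
clock: 43.45
tool_pos: [0.4487, -0.078, 0.1448]
orientation: [177.3, -0.1, -85.9]
force: [1.1, 0.1, 0.6]
opening: 0.0614
```

Now above yellow (0.681, 0.001).

>>> move_arm([
  [[10, 4, 25], 0],
  [[28, 12, 10], 0],
  [[38, 14, 0], 0],
  [[42, 14, 0], 0],
  [[42, 14, 0], 0],
  [[35, 10, 0], 0],
  [[25, 6, 0], 0],
  [[8, 2, 0], 0],
], jaw=0.6)

```text
clock: 44.25
tool_pos: [0.6865, 0.001, 0.1886]
orientation: [178.1, -0.0, -85.9]
force: [-0.3, -0.4, 0.3]
opening: 0.0706
```

```bash
python3 - <<'E'
from h import *
o=ctrl.get_obs();print(o["tool_pos"],o["orientation"],o["force"],o["opening"])
s=snap("wrist","w14");s=snap("top");crop(s,145,130,415,300,2.96,"t14")
E
```

```text
[0.68647451 0.0009646  0.18857316] [ 1.78083099e+02 -2.42178385e-03 -8.58564334e+01] [-0.28778405 -0.40542945  0.32601098] 0.0706133963420583
```

View pics/w14.png

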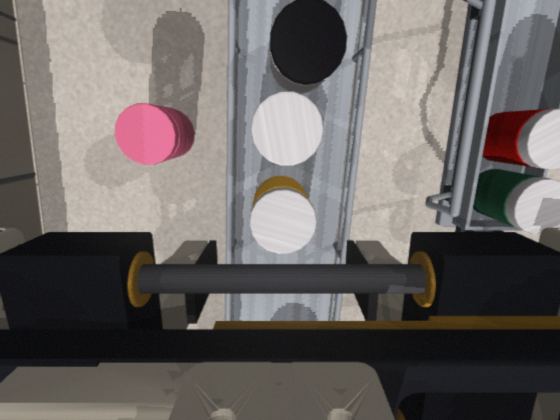

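View pics/t14.png

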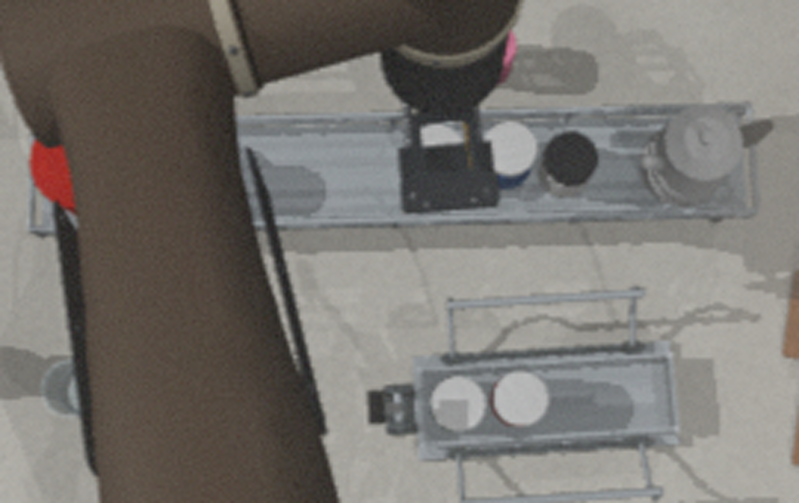

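Red stands beside green, at (521,398) in the crop. Yellow's lid is at (283,220) in the wrist image, and blue's is at (287,129). Pink (150,133) is outside the rack and I'm leaving it.

```bash
python3 - <<'E'
from h import *
s=snap("wrist")
P=lambda u,v,z:ray(s,u,v,z)[:2].round(4)
print("yellow",P(283,220.5,.12),"blue",P(287,129,.12))
E
```

```text
yellow [ 0.6812 -0.001 ] blue [ 0.6834 -0.0681]
```

>>> move_arm([
  [[-3, -1, -10], 0],
  [[-1, 0, -20], 0],
  [[0, 0, -15], 0],
  [[0, 0, -8], 0],
  [[0, 0, 0], 0],
  [[0, 0, 0], 0],
  [[0, 0, 0], 0],
  [[0, 0, 0], 0],
])

```text
clock: 45.2
tool_pos: [0.6745, -0.0027, 0.1371]
orientation: [178.2, 0.1, -86.0]
force: [0.2, -0.7, 0.6]
opening: 0.0702
```

>>> move_arm([
  [[5, 2, 0], 0],
  [[2, 0, -5], 0],
  [[0, 0, -12], 0],
  [[0, 0, -12], 0],
  [[0, 0, -9], 0],
  [[0, 0, -2], 0],
  [[0, 0, 0], 0],
  [[0, 0, 0], 0],
])

```text
clock: 46.0
tool_pos: [0.6819, -0.0005, 0.0928]
orientation: [178.2, 0.1, -86.0]
force: [0.5, 1.1, 0.1]
opening: 0.0701
```

>>> move_arm([
  [[0, 0, 1], 0],
  [[0, 0, 0], 0],
  [[0, 0, 0], 0],
  [[0, 0, 0], 0],
  [[0, 0, 0], 0],
  [[0, 0, 0], 0],
  [[0, 0, 0], 0],
  [[0, 0, 0], 0],
], jaw=-1)

```text
clock: 46.8
tool_pos: [0.6824, -0.0003, 0.0953]
orientation: [178.3, 0.1, -86.0]
force: [-0.1, 0.3, -0.8]
opening: 0.0516
```

>>> move_arm([
  [[0, 0, 15], 0],
  [[0, 0, 20], 0],
  [[0, 0, 25], 0],
  [[0, 0, 25], 0],
  [[0, 0, 20], 0],
  [[0, 0, 0], 0],
  [[0, 0, 0], 0],
  [[0, 0, 0], 0],
])

```text
clock: 47.6
tool_pos: [0.6819, -0.0009, 0.2104]
orientation: [178.5, 0.1, -85.9]
force: [-0.1, -1.1, -0.9]
opening: 0.0519
```

>>> move_arm([
  [[-12, -12, 0], 0],
  [[-24, -20, 0], 0],
  [[-32, -24, 0], 0],
  [[-38, -24, 0], 0],
  [[-40, -22, 0], 0],
  [[-40, -18, 0], 0],
  [[-26, -10, 0], 0],
  [[-8, -2, 0], 0],
])

```text
clock: 48.4
tool_pos: [0.4457, -0.1389, 0.2008]
orientation: [177.6, 0.0, -86.0]
force: [0.8, -0.2, -0.1]
opening: 0.0516
```

>>> move_arm([
  [[0, 0, 0], 0],
  [[0, 0, 0], 0],
  [[0, 0, -10], 0],
  [[0, 0, -20], 0],
  [[0, 0, -15], 0],
  [[0, 0, -5], 0],
  [[0, 0, 0], 0],
  [[0, 0, 0], 0],
])

```text
clock: 49.2
tool_pos: [0.4484, -0.1378, 0.1456]
orientation: [177.4, 0.0, -85.8]
force: [0.1, -0.8, -1.4]
opening: 0.0519
```

>>> move_arm([
  [[2, 0, 0], 0],
  [[2, 0, -8], 0],
  [[0, 0, -12], 0],
  [[0, 0, -12], 0],
  [[0, 0, -8], 0],
  [[0, 0, 0], 0],
  [[0, 0, 0], 0],
  [[0, 0, 0], 0],
])

```text
clock: 50.0
tool_pos: [0.4541, -0.1377, 0.1035]
orientation: [177.6, 0.0, -85.8]
force: [-0.3, 0.3, -1.4]
opening: 0.0513
```

```bash
python3 - <<'E'
from h import *
o=ctrl.get_obs();print(o["tool_pos"],o["orientation"],o["force"],o["opening"])
s=snap("scene");crop(s,160,130,300,250,5,"s15")
E
```

```text
[ 0.4541113  -0.13773728  0.10349497] [ 1.77593567e+02  1.06254626e-02 -8.58265068e+01] [-0.32024015  0.34014196 -1.38683177] 0.051254721856389726
```

View pics/s15.png

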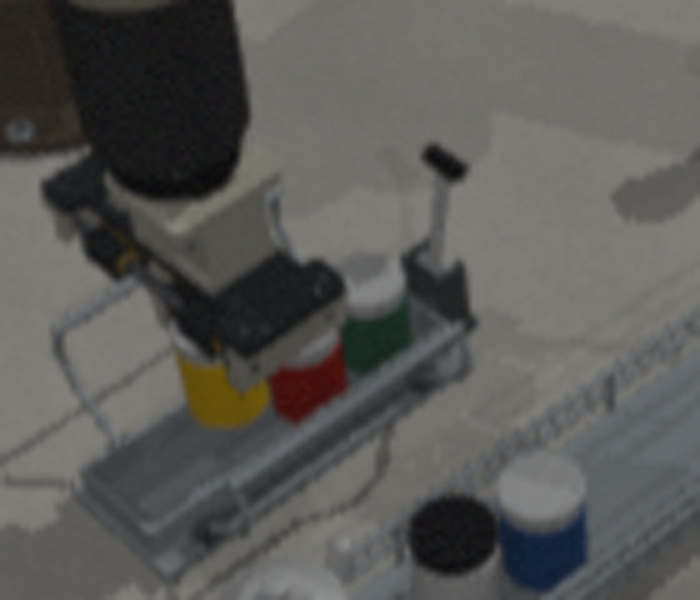

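>>> move_arm([
  [[0, 1, -5], 0],
  [[0, 0, -12], 0],
  [[0, 0, -12], 0],
  [[0, 0, -8], 0],
  [[0, 0, -5], 0],
  [[0, 0, 0], 0],
  [[0, 0, 0], 0],
  [[0, 0, 0], 0],
])

```text
clock: 50.85
tool_pos: [0.4562, -0.1364, 0.0616]
orientation: [177.9, -0.0, -85.8]
force: [-0.4, -0.3, -1.6]
opening: 0.0515
```

>>> move_arm([
  [[-2, 0, -2], 0],
  [[0, 0, -2], 0],
  [[0, 0, -1], 0],
  [[0, 0, 0], 0],
  [[0, 0, 0], 0],
  [[0, 0, 0], 0],
  [[0, 0, 0], 0],
  [[0, 0, 0], 0],
])

```text
clock: 51.65
tool_pos: [0.4548, -0.1364, 0.0572]
orientation: [178.0, -0.0, -85.8]
force: [0.2, -0.3, -1.9]
opening: 0.0515
```

>>> move_arm([
  [[0, 0, 0], 0],
  [[0, 0, 0], 0],
  [[0, 0, 0], 0],
  [[0, 0, 0], 0],
  [[0, 0, 0], 0],
  [[0, 0, 20], 0],
  [[0, 0, 30], 0],
  [[0, 0, 40], 0],
], jaw=0.4)

```text
clock: 52.45
tool_pos: [0.4508, -0.1365, 0.1449]
orientation: [177.4, 0.0, -85.8]
force: [0.8, -0.3, -0.7]
opening: 0.0611
```

>>> move_arm([
  [[10, 4, 25], 0],
  [[28, 10, 10], 0],
  [[38, 12, 0], 0],
  [[42, 12, 0], 0],
  [[42, 12, 0], 0],
  [[35, 10, 0], 0],
  [[25, 6, 0], 0],
  [[8, 2, 0], 0],
], jaw=0.6)

```text
clock: 53.25
tool_pos: [0.6883, -0.0661, 0.1887]
orientation: [178.1, 0.0, -85.9]
force: [0.1, -0.0, -0.7]
opening: 0.0701
```

```bash
python3 - <<'E'
from h import *
o=ctrl.get_obs();print(o["tool_pos"],o["orientation"],o["force"],o["opening"])
s=snap("wrist","w16");s=snap("top");crop(s,145,130,415,300,2.96,"t16")
E
```

```text
[ 0.6882703  -0.06605399  0.18872076] [ 1.78141819e+02  2.19134552e-02 -8.58666385e+01] [ 0.05721379 -0.03284482 -0.74291553] 0.0701211719659768
```

View pics/w16.png

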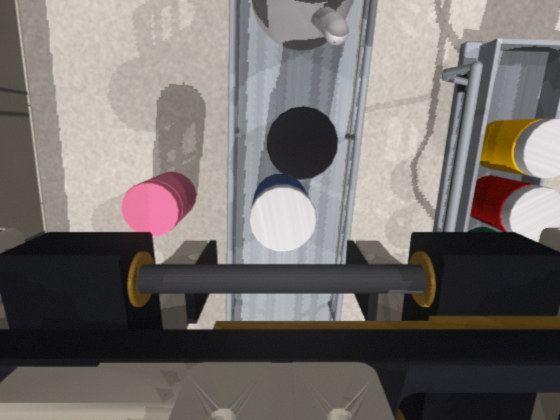

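View pics/t16.png

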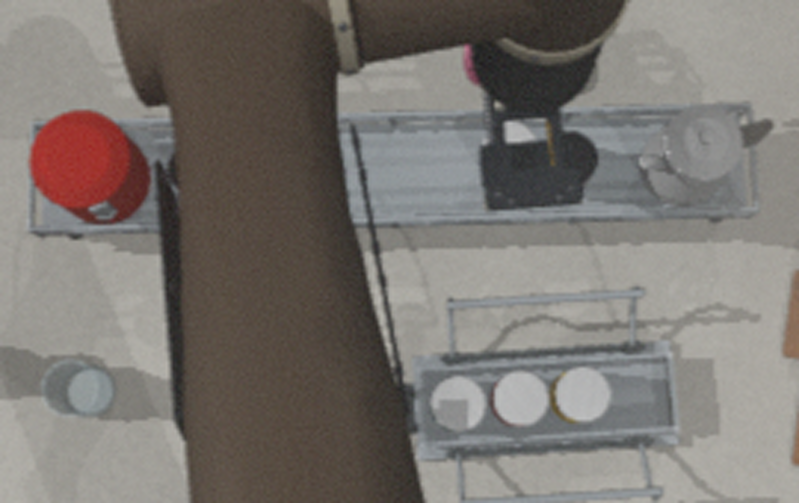

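Blue is the lid at (283,218), inside the rails with its navy body visible. The pink look-alike is outside the rack at (150,207). Yellow is in its slot.

```bash
python3 - <<'E'
from h import *
s=snap("wrist")
P=lambda u,v,z:ray(s,u,v,z)[:2].round(4)
print("blue",P(283,218,.12),"empty",P(302,143,.12),"pink",P(152,208,.07))
crop(s,90,90,370,260,2.8,"cw16")
E
```

```text
blue [ 0.6832 -0.0699] empty [ 0.6739 -0.1262] pink [ 0.799  -0.0572]
```

View pics/cw16.png

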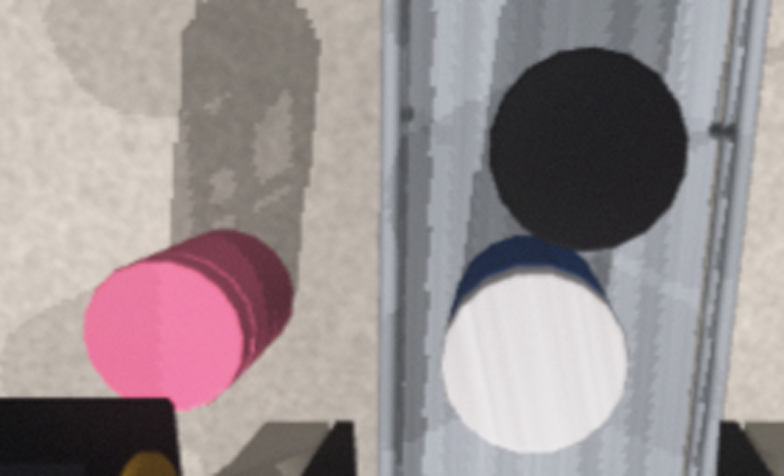

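>>> move_arm([
  [[-1, -1, -10], 0],
  [[0, 0, -20], 0],
  [[0, 0, -15], 0],
  [[0, 0, -8], 0],
  [[0, 0, 0], 0],
  [[0, 0, 0], 0],
  [[0, 0, 0], 0],
  [[0, 0, 0], 0],
])

```text
clock: 54.2
tool_pos: [0.6796, -0.07, 0.1372]
orientation: [178.3, 0.1, -86.0]
force: [0.0, 0.7, 0.3]
opening: 0.07
```

>>> move_arm([
  [[3, 1, 0], 0],
  [[1, 0, -5], 0],
  [[0, 0, -12], 0],
  [[0, 0, -12], 0],
  [[0, 0, -9], 0],
  [[0, 0, -2], 0],
  [[0, 0, 0], 0],
  [[0, 0, 0], 0],
])

```text
clock: 55.0
tool_pos: [0.6837, -0.0688, 0.0931]
orientation: [178.3, 0.1, -86.0]
force: [0.1, -0.3, 0.3]
opening: 0.0699
```

>>> move_arm([
  [[0, 0, 1], 0],
  [[0, 0, 0], 0],
  [[0, 0, 0], 0],
  [[0, 0, 0], 0],
  [[0, 0, 0], 0],
  [[0, 0, 0], 0],
  [[0, 0, 0], 0],
  [[0, 0, 0], 0],
], jaw=-1)

```text
clock: 55.8
tool_pos: [0.684, -0.0687, 0.0951]
orientation: [178.3, 0.1, -86.0]
force: [0.1, 0.4, -0.9]
opening: 0.0515
```

>>> move_arm([
  [[0, 0, 15], 0],
  [[0, 0, 20], 0],
  [[0, 0, 25], 0],
  [[0, 0, 25], 0],
  [[0, 0, 20], 0],
  [[0, 0, 0], 0],
  [[0, 0, 0], 0],
  [[0, 0, 0], 0],
])

```text
clock: 56.6
tool_pos: [0.6831, -0.0691, 0.2092]
orientation: [178.4, 0.1, -86.0]
force: [-0.3, 0.2, -1.1]
opening: 0.0514
```

>>> move_arm([
  [[-12, -11, 0], 0],
  [[-24, -19, 0], 0],
  [[-32, -22, 0], 0],
  [[-38, -22, 0], 0],
  [[-40, -20, 0], 0],
  [[-40, -16, 0], 0],
  [[-26, -10, 0], 0],
  [[-6, -2, 0], 0],
])

```text
clock: 57.4
tool_pos: [0.4483, -0.1956, 0.1985]
orientation: [177.5, 0.2, -86.0]
force: [1.8, 0.3, -1.0]
opening: 0.0517
```

>>> move_arm([
  [[2, 0, 0], 0],
  [[2, 0, 0], 0],
  [[0, 0, -10], 0],
  [[0, 0, -20], 0],
  [[0, 0, -15], 0],
  [[0, 0, -5], 0],
  [[0, 0, 0], 0],
  [[0, 0, 0], 0],
])

```text
clock: 58.2
tool_pos: [0.4551, -0.1946, 0.1427]
orientation: [177.3, 0.2, -85.9]
force: [-0.4, -0.4, -1.9]
opening: 0.052
```

>>> move_arm([
  [[1, 0, 0], 0],
  [[0, 0, -8], 0],
  [[0, 0, -12], 0],
  [[0, 0, -12], 0],
  [[0, 0, -6], 0],
  [[0, 0, 0], 0],
  [[0, 0, 0], 0],
  [[0, 0, 0], 0],
])

```text
clock: 59.0
tool_pos: [0.4575, -0.1946, 0.103]
orientation: [177.4, 0.1, -85.9]
force: [-0.5, -0.1, -1.9]
opening: 0.052
```

```bash
python3 - <<'E'
from h import *
o=ctrl.get_obs();print(o["tool_pos"],o["orientation"],o["force"],o["opening"])
s=snap("wrist","w17");s=snap("scene");crop(s,160,130,300,250,5,"s17")
E
```

```text
[ 0.45754599 -0.19464071  0.10304554] [ 1.77448521e+02  1.42807322e-01 -8.58877832e+01] [-0.50762804 -0.12445129 -1.94878168] 0.052015998988565314
```

View pics/s17.png

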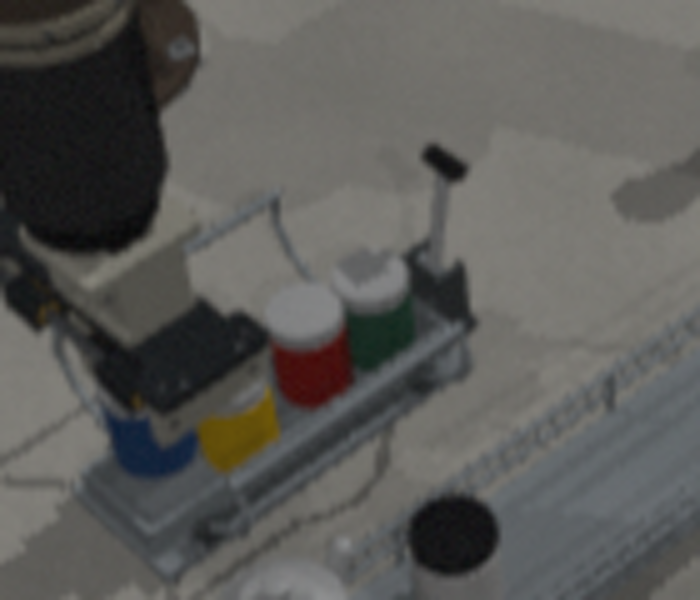

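View pics/w17.png

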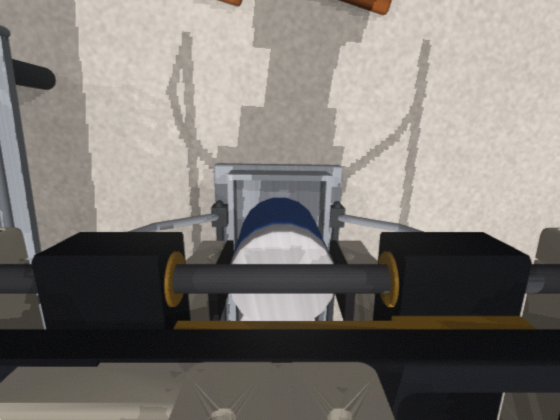

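>>> move_arm([
  [[0, 1, -5], 0],
  [[0, 0, -12], 0],
  [[0, 0, -12], 0],
  [[0, 0, -8], 0],
  [[0, 0, -5], 0],
  [[0, 0, 0], 0],
  [[0, 0, 0], 0],
  [[0, 0, 0], 0],
])

```text
clock: 59.9
tool_pos: [0.4579, -0.1935, 0.0581]
orientation: [177.5, 0.1, -85.9]
force: [-0.9, 0.3, -1.6]
opening: 0.0516
```

>>> move_arm([
  [[0, 0, -2], 0],
  [[0, 0, 0], 0],
  [[0, 0, 0], 0],
  [[0, 0, 0], 0],
  [[0, 0, 0], 0],
  [[0, 0, 0], 0],
  [[0, 0, 0], 0],
  [[0, 0, 0], 0],
])

```text
clock: 60.7
tool_pos: [0.4591, -0.1938, 0.0581]
orientation: [177.7, 0.1, -85.8]
force: [0.2, 0.7, -1.0]
opening: 0.0516
```

>>> move_arm([
  [[0, 0, 0], 0],
  [[0, 0, 0], 0],
  [[0, 0, 0], 0],
  [[0, 0, 0], 0],
  [[0, 0, 0], 0],
  [[0, 0, 20], 0],
  [[0, 0, 30], 0],
  [[0, 0, 40], 0],
], jaw=0.4)

```text
clock: 61.5
tool_pos: [0.4555, -0.1935, 0.1458]
orientation: [177.1, 0.2, -85.9]
force: [0.9, 0.4, -0.1]
opening: 0.0616
```

>>> move_arm([
  [[0, 5, 40], 0],
  [[0, 20, 30], 0],
  [[-2, 40, 5], 0],
  [[-2, 45, 0], 0],
  [[-2, 45, 0], 0],
  [[-2, 45, 0], 0],
  [[-2, 35, 0], 0],
  [[0, 15, 0], 0],
], jaw=0.2)

```text
clock: 62.3
tool_pos: [0.4465, 0.0631, 0.2319]
orientation: [177.9, 0.2, -86.2]
force: [0.6, -1.0, 0.5]
opening: 0.0526
```

```bash
python3 - <<'E'
from h import *
o=ctrl.get_obs();print(o["tool_pos"],o["orientation"],o["force"],o["opening"])
s=snap("wrist","w18");s=snap("scene");crop(s,160,90,400,270,3.3,"s18")
s=snap("top");crop(s,145,130,415,300,2.96,"t18")
E
```

```text
[0.44647263 0.06313355 0.23185708] [177.93477659   0.2241928  -86.17616606] [ 0.6047756  -0.97591516  0.48395314] 0.052626652732688343
```

View pics/s18.png

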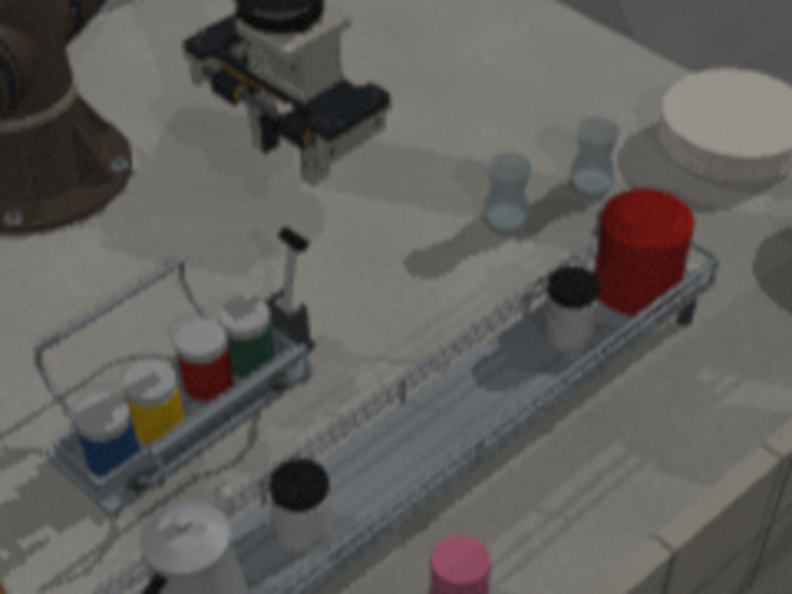

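View pics/t18.png

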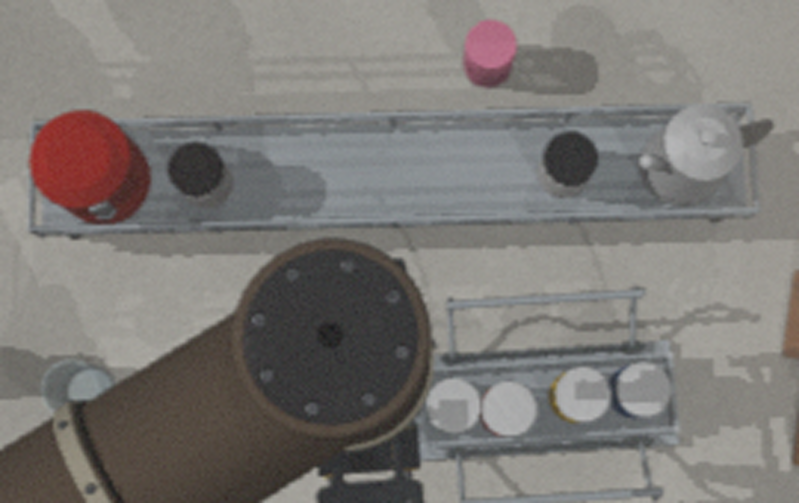

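View pics/w18.png

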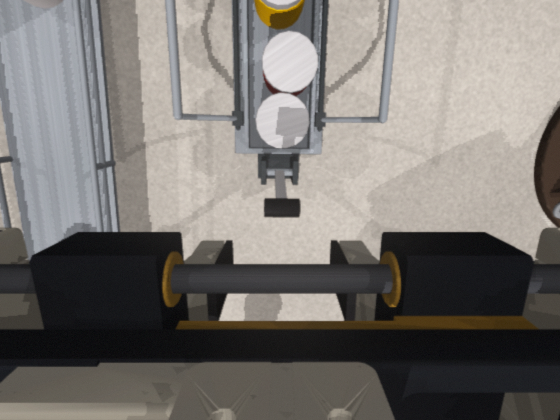

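```bash
python3 - <<'E'
from h import *
s=snap("wrist"); t=snap("top")
def cad(p):
    d=np.array([-.0557,.9984]);e=np.array([.9984,.0557]);q=p[:2]-np.array([.4525,-.105]);return (q@e).round(4),(q@d).round(4)
c2=lambda u,v,z:ray(t,145+(u-1)/2.96,130+(v-1)/2.96,z)
print("red",cad(ray(s,290.5,63,.082)),"green",cad(ray(s,282.5,120.5,.082)))
for n,u,v in [("g",453,406),("r",509,408),("y",581,395),("b",642,388)]: print(n,cad(c2(u,v,.082)))
print("roller",ray(s,282,205,.143),ray(s,282,208,.135))
crop(s,220,0,340,160,4.5,"cw18")
t=snap("scene");crop(t,165,160,265,250,7,"s18b")
E
```

```text
red (np.float64(-0.0091), np.float64(0.0411)) green (np.float64(-0.0025), np.float64(0.0913))
g (np.float64(-0.0009), np.float64(0.094))
r (np.float64(-0.0062), np.float64(0.0415))
y (np.float64(0.0014), np.float64(-0.0273))
b (np.float64(0.0041), np.float64(-0.0855))
roller [0.4431346  0.05309124 0.143     ] [0.44250513 0.05769697 0.135     ]
```

View pics/cw18.png

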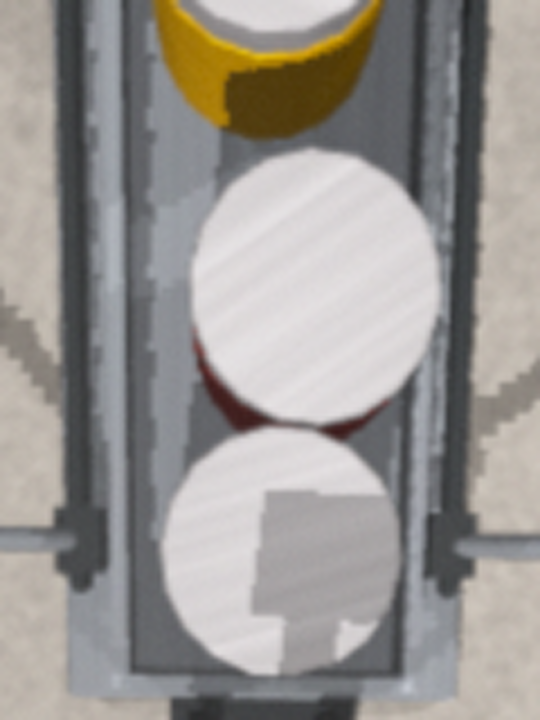

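View pics/s18b.png

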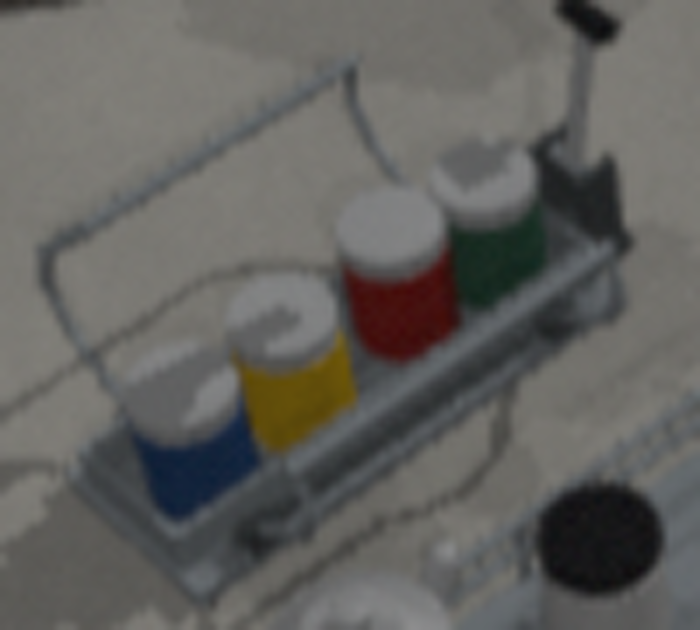

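Red has been nudged about 12 mm along the bed and sideways, so it's close to green and the -x wall. I'll overlay a model to check it still stands upright on the bed floor.

```bash
python3 - <<'E'
from h import *
d=np.array([-.0557,.9984]);e=np.array([.9984,.0557]);C=np.array([.4525,-.105])
tins={"g":(-.0015,.0915),"r":(-.0075,.0405),"y":(.0,-.0285),"b":(.001,-.087)}
for cam,box,k in [("wrist",(220,0,340,160),4.5),("scene",(165,160,265,250),7)]:
    s=snap(cam);im=s["color"][:,:,::-1]
    x0,y0,x1,y1=box
    im=cv2.resize(im[y0:y1,x0:x1],None,fx=k,fy=k,interpolation=cv2.INTER_CUBIC)
    for n,(a,b) in tins.items():
        p=C+a*e+b*d
        for z,col in [(.012,(255,0,255)),(.082,(0,255,255))]:
            pts=np.array([(proj(s,(p[0]+.026*np.cos(t),p[1]+.026*np.sin(t),z))-[x0,y0]+.5)*k for t in np.linspace(0,6.283,60)]).astype(np.int32)
            cv2.polylines(im,[pts],True,col,1)
            if n in"rg" and z>.05 and cam=="wrist": print(n,np.ptp(pts[:,0])/k)
    cv2.imwrite(f"pics/ov_{cam}.png",im)
E
```

```text
g 54.666666666666664
r 57.111111111111114
```

View pics/ov_wrist.png

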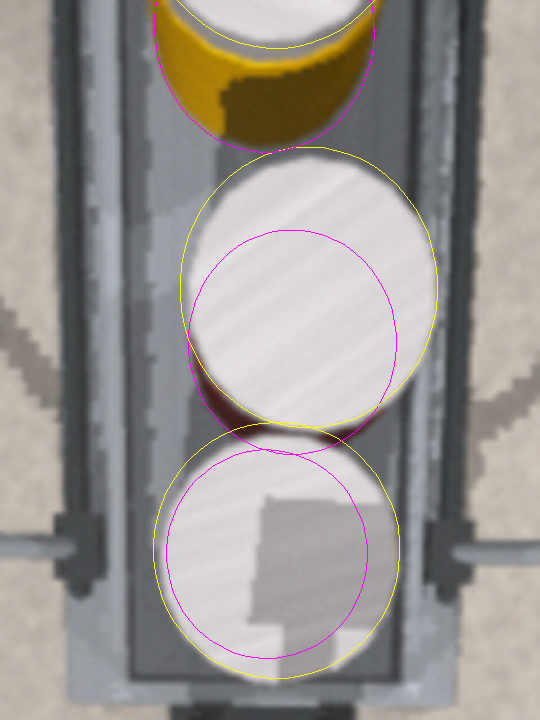

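View pics/ov_scene.png

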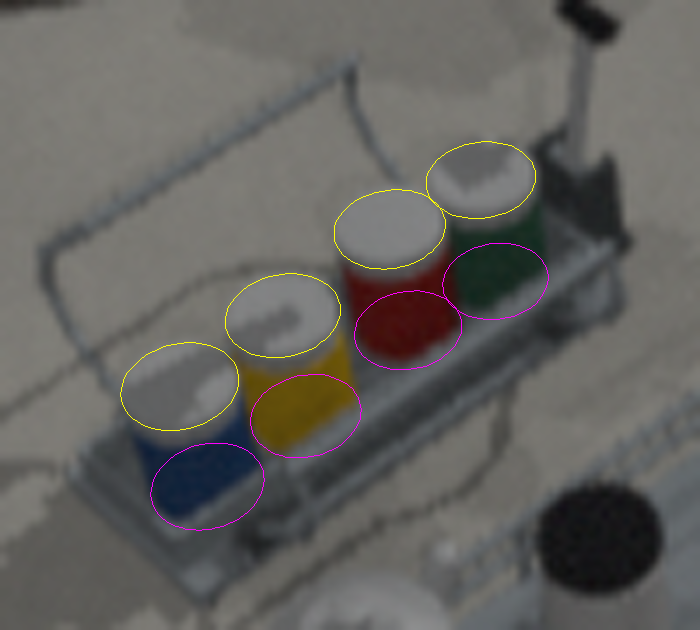

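>>> move_arm([
  [[-2, -3, -10], 0],
  [[-1, -2, -20], 0],
  [[0, 0, -25], 0],
  [[0, 0, -20], 0],
  [[0, 0, 0], 0],
  [[0, 0, 0], 0],
  [[0, 0, 0], 0],
  [[0, 0, 0], 0],
])

```text
clock: 63.5
tool_pos: [0.4431, 0.0498, 0.1533]
orientation: [177.9, 0.2, -86.8]
force: [-0.0, 0.4, -0.2]
opening: 0.0527
```

>>> move_arm([
  [[0, 4, 0], 0],
  [[0, 3, 0], 0],
  [[0, 1, -8], 0],
  [[0, 0, -10], 0],
  [[0, 0, -7], 0],
  [[0, 0, 0], 0],
  [[0, 0, 0], 0],
  [[0, 0, 0], 0],
])

```text
clock: 64.3
tool_pos: [0.4437, 0.0591, 0.1272]
orientation: [178.1, 0.2, -86.7]
force: [-0.5, 0.2, -0.3]
opening: 0.0527
```

```bash
python3 - <<'E'
from h import *
o=ctrl.get_obs();print(o["tool_pos"],o["orientation"],o["force"],o["opening"])
s=snap("wrist","w19")
E
```

```text
[0.44367647 0.05905435 0.12723189] [178.05559657   0.24605975 -86.74072159] [-0.54068116  0.23229447 -0.25089183] 0.052726180011694726
```

View pics/w19.png

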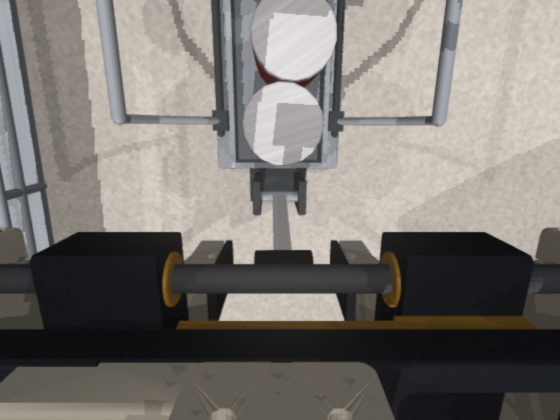

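>>> move_arm([
  [[0, 0, 0], 0],
  [[0, 0, 0], 0],
  [[0, 0, 0], 0],
  [[0, 0, 0], 0],
  [[0, 0, 0], 0],
  [[0, 0, 0], 0],
  [[0, 0, 0], 0],
  [[0, 0, 0], 0],
], jaw=-1)

```text
clock: 65.15
tool_pos: [0.4429, 0.059, 0.1279]
orientation: [178.0, 0.3, -86.8]
force: [-0.8, 0.3, -0.2]
opening: 0.0297
```

>>> move_arm([
  [[-1, 13, -4], 0],
  [[0, 12, -7], 0],
  [[-1, 11, -9], 0],
  [[0, 9, -10], 0],
  [[-1, 8, -12], 0],
  [[0, 5, -13], 0],
  [[0, 0, 0], 0],
  [[0, 0, 0], 0],
])

```text
clock: 65.95
tool_pos: [0.4394, 0.1213, 0.0726]
orientation: [178.0, 0.2, -86.7]
force: [1.8, -2.9, -0.1]
opening: 0.0296
```

>>> move_arm([
  [[0, 2, -10], 0],
  [[0, 2, -10], 0],
  [[0, 1, -8], 0],
  [[0, 0, -4], 0],
  [[0, 0, -2], 0],
  [[0, 0, -2], 0],
  [[0, 0, 0], 0],
  [[0, 0, 0], 0],
])

```text
clock: 66.75
tool_pos: [0.4392, 0.1271, 0.0409]
orientation: [178.1, 0.3, -86.6]
force: [0.4, -0.3, -0.1]
opening: 0.0302
```

```bash
python3 - <<'E'
from h import *
o=ctrl.get_obs();print(o["tool_pos"],o["orientation"],o["force"],o["opening"])
s=snap("scene");crop(s,160,120,300,240,5,"s20")
E
```

```text
[0.43915513 0.12707642 0.04094353] [178.10618789   0.28452035 -86.60843278] [ 0.42922878 -0.3008219  -0.14653171] 0.030157606058612924
```

View pics/s20.png

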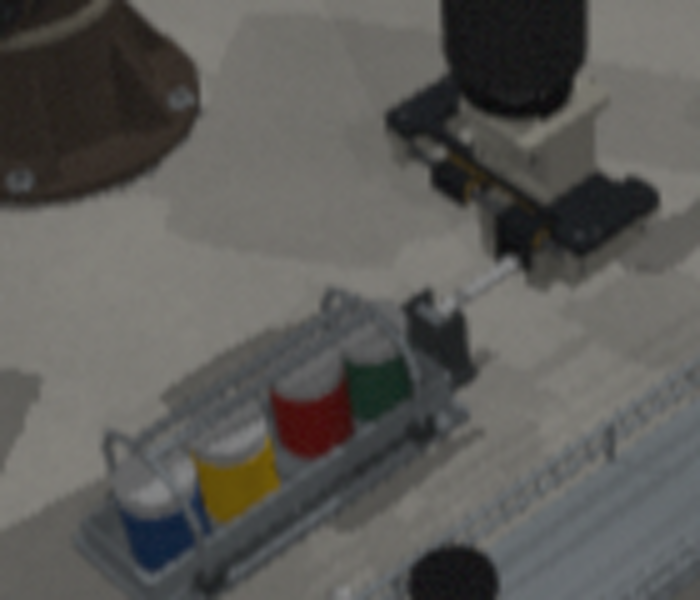

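>>> move_arm([
  [[0, 0, -3], 0],
  [[0, 0, -3], 0],
  [[0, 0, -2], 0],
  [[0, 0, 0], 0],
  [[0, 0, 0], 0],
  [[0, 0, 0], 0],
  [[0, 0, 0], 0],
  [[0, 0, 0], 0],
])

```text
clock: 67.6
tool_pos: [0.4392, 0.127, 0.0384]
orientation: [178.1, 0.2, -86.5]
force: [-4.5, 0.5, 7.9]
opening: 0.0294
```

Contact reaction is 8 N, so the lever is at its bottom stop. I'll release and rise.

>>> move_arm([
  [[0, 0, 0], 0],
  [[0, 0, 0], 0],
  [[0, 0, 0], 0],
  [[0, 0, 0], 0],
  [[0, 0, 0], 0],
  [[0, 0, 20], 0],
  [[0, 0, 35], 0],
  [[0, 0, 40], 0],
], jaw=0.2)

```text
clock: 68.4
tool_pos: [0.4369, 0.125, 0.1299]
orientation: [177.6, -0.1, -86.5]
force: [-0.7, 0.2, 0.8]
opening: 0.0528
```

>>> move_arm([
  [[0, 0, 40], 0],
  [[0, 15, 30], 0],
  [[0, 30, 0], 0],
  [[0, 40, 0], 0],
  [[0, 40, 0], 0],
  [[0, 30, 0], 0],
  [[0, 10, 0], 0],
  [[0, 0, 0], 0],
])

```text
clock: 69.2
tool_pos: [0.4383, 0.2968, 0.2103]
orientation: [178.2, 0.3, -86.6]
force: [0.1, -0.5, -0.6]
opening: 0.0529
```

```bash
python3 - <<'E'
from h import *
o=ctrl.get_obs();print(o["clock"],o["tool_pos"],o["force"])
s=snap("scene","scene21");crop(s,160,120,300,240,5,"s21")
print("tip down expected px", proj(s,(.4392,.1265,.052)))
s=snap("top");crop(s,145,130,415,300,2.96,"t21")
s=snap("wrist","w21")
E
```

```text
69.2 [0.43831351 0.29683065 0.21030589] [ 0.09935167 -0.46777595 -0.61390712]
tip down expected px [264.30361536 171.32038094]
```

View pics/s21.png

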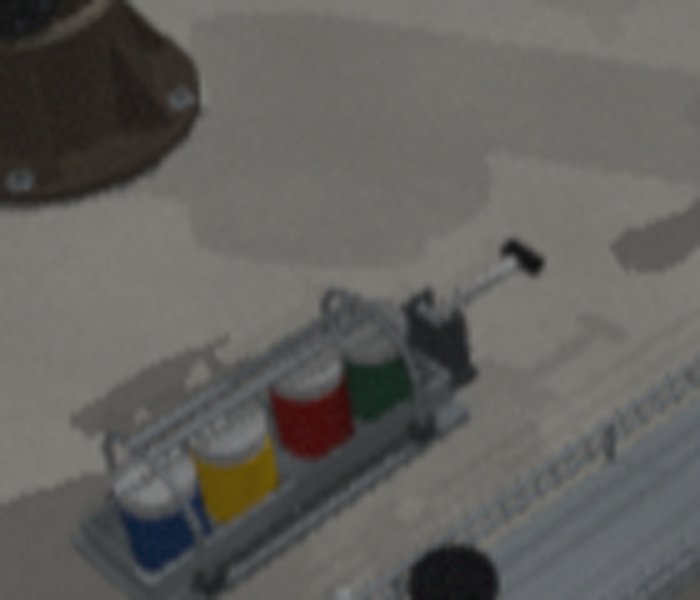

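View pics/t21.png

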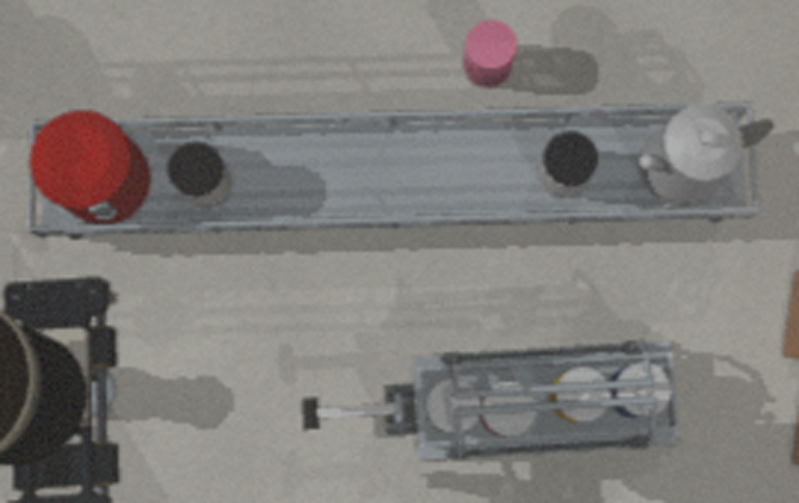

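View pics/scene21.png

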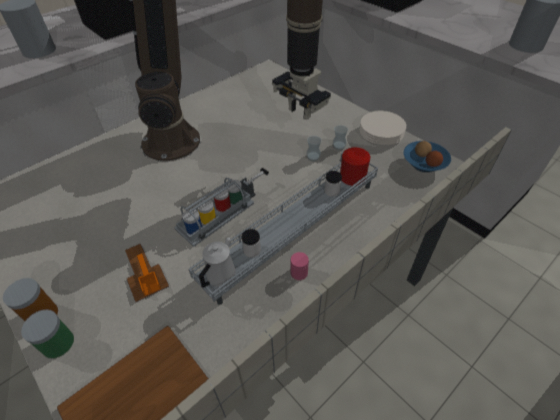

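```bash
python3 - <<'E'
import cv2,numpy as np
a=cv2.imread("pics/scene0.png");b=cv2.imread("pics/scene21.png")
k=cv2.resize(np.hstack([a[120:200,240:370],b[120:200,240:370]]),None,fx=3,fy=3,interpolation=cv2.INTER_CUBIC)
cv2.imwrite("pics/cmp.png",k)
E
```

```text
(no output)
```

View pics/cmp.png

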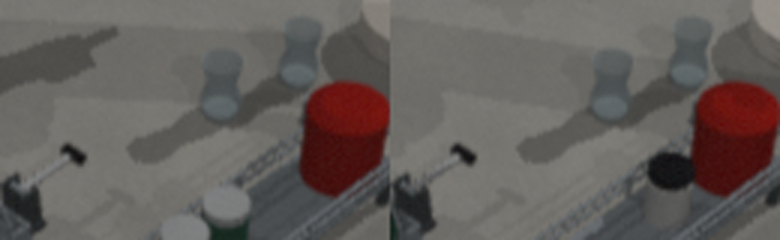

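The roller is at the same pixel as at the start, (264,171), so the lever is fully down. The glasses and canister haven't moved. I'm handing the job in.

```bash
python3 -c "
from plant import ctrl
print(ctrl.close_job())"
```

```text
the job is handed in; nothing more can be done
None
```

The job is done and was handed in at about 69 s of the 210 s allowed. I raised the lever, moved both white empties onto the rack shelf and stood green, red, yellow and blue in the caddy bed. Then I pressed the lever back down until it met its stop with about 8 N.

**Last checks:**
- The rings are shut over four upright tins, and the lever roller is back at its starting pixel.
- Both empties stand upright inside the rails.
- The canister and glasses matched in a before-and-after crop. The pot, scoop and pink look-alike show no visible change in the final pictures.
- The gripper was clear of everything.

**Disagreements:**
- Red had shifted about 12 mm along the bed, towards green and the -x wall, after I placed it. It was clear of the robot at the time, so this was most likely the expected knock. A model overlay showed it still upright on the bed floor, so I left it there.
- The top and wrist cameras disagreed by 2–5 mm. I mostly went by the wrist camera.

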